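# Change over the workshop's batteries under the clip-down guard

## Robot

A 6-joint arm with a two-finger parallel gripper is mounted at the origin on the work surface. World frame = base frame: x ahead of the robot, y to its left, z up, the work surface at z = 0. Lengths are in m, angles in rad, forces in N, time in s.
With the tool pointing down it reaches from about 0.35 to 1 m from the base axis. Payload 7.1 kg.
Tool frame: the origin (TCP) lies midway between the tips of the shut fingers; the grasp point (between the pads) lies 19 mm behind it (ctrl.tcp_to_grasp is the distance from the TCP to the grasp point, in m); z points along the fingers, y is the line along which they close (so a half turn about z gives the same grasp; the last joint's range is limited). The gripper opens to 85 mm and grips with 20 to 120 N. Pads are 22 mm wide; open, the fingers measure 114 mm over their backs; the gripper's body (76 mm by 85 mm) begins 54 mm behind the grasp point. The pads swing forward as they close: fully open they stand 13 mm farther back than shut.
Start: joints at [1.135, 0.423, 1.63, -0, 1.089, -0.019], TCP at [0.253, 0.571, 0.207] pointing down, gripper open.
Joint ranges: [-3, 3], [-0.9, 2.11], [0.09, 2.58], [-1.31, 4.45], [0.11, 2.69], [-2.54, 2.54]. Speed limits (rad/s): [2.39, 2.39, 3.01, 3.14, 3.14, 3.14].

## Interface

Orientations are given as a unit quaternion [w, x, y, z].
In Python, from workcell import ctrl gives the robot as it stands.
- The arm moves only by the tool step_arm, never from a script. Its argument "deltas" is a list of rows, each a list of 3 entries, a list of its own where there are three numbers: the shift along the tool's x, y, z in mm, then the turn, a rotation vector about the tool's x, y, z in degrees, then the opening, from -1 (shut) to 1 (fully open), so that 0 is half open. In form: [[[tx, ty, tz], [rx, ry, rz], grip], ...]. A call has exactly 5 rows; each row shifts and turns the commanded pose from where the row before left it, along the tool's axes as they then stand; what a row does not reach is not made up. A row lasts 1/8 s, in which the tool goes at most 62.5 mm and 10.7 degrees, less where a joint would pass 70% of its speed; a pose out of reach is approached as far as the arm can. A call with a gripper value outside its range is refused whole. The fingers move at their own pace and stop on an object; "newtons" is the grip in N (left out, the last holds). Time passes only in rows, so rows that do not move let the fingers close, or fill a call up. It gives the time, the measured TCP pose, the force, the opening and the grip force at its end, in the units of the state.
- ctrl.observe(): the state, without advancing time (a new reading comes with each control period).
- ctrl.snapshot(name): name is "side" or "top" or "wrist"; returns the picture (384x512x3 uint8, red, green, blue); there is no depth.
- ctrl.get_calibration(name): a dict with "K" (3x3 intrinsics, pixels), "rvec" (rotation vector, rad) and "tvec" (3), from world to camera coordinates, as OpenCV has them; the wrist camera has in their place "hand_eye" (4x4, takes a point from camera to tool coordinates, whose origin is the TCP and whose axes are the flange's). Camera axes: x right, y down, z forward; pixel columns grow to the right and rows downward; lengths in m; the calibration is good to about 2 mm. A picture is of the moment at which its call begins: read the wrist's pose just before it. get_calibration takes no time and is no camera call.
- ctrl.job_done(): hands the job in; it is judged then, once.
Trained networks look in the newest picture that a camera, given by its name, has taken for a name from the list of things; names that differ only in an ending like _2 or _b are one class to them, and where a whole thing is asked for, a point or a joint stands for the part that bears it (a point fixed in the world has none). Each returns a list of dicts, best first, with "confidence" (0 to 1); they miss things now and then, are a little off and sometimes report something else, mostly with a low value. They report only what shows in the picture. A call takes as long as a camera call.
- ctrl.spot_in(camera, target): "centre" ([x, y, z] in m, in world coordinates, good to about 4 mm: the middle of the surface that is visible of it).
- ctrl.pinpoint(camera, target): "centre" ([x, y, z] in m, in world coordinates, good to about 4 mm: a listed point, or the origin of a listed thing).
The state is a dict: "time_s": time; "q": joint angles; "joint_velocities": joint speeds; "effort": joint torques, N m; "position": TCP position; "tool_rot": TCP orientation; "force": force on the tool from outside, world axes, zero at the start; "wrist_torque": the same for the moment, N m; "opening": finger opening in m; "grip_force": force on a finger pad.
Only numpy, scipy, OpenCV 4.12 (cv2) and the standard library are available. Lean on these libraries where they do the work, as an engineer would, in place of code of your own. Each camera call takes 0.05 s, during which the arm holds its last target. There are 200 camera calls.

## Task

Change over the workshop's batteries: first switch the isolator off; then stand the charged packs that are in the dock upright in the plywood tray, and set every flat pack from the bench fully home in a dock well of its own, its key rib in the slot at the white mark. With the power still off, lower the guard cover gently over them and press it straight down until all its clips have snapped under the rims and it sits fully home, and only then switch the isolator on; leave the try square and the offcut alone.

Things in the scene. Friction and masses are not known exactly. Their poses are not given: they have to be found in the camera images.
- dock: fixed battery charging dock: dark steel plinth 104 (x) x 242 (y) x 30 mm high, on it a grey block 90 x 222 mm, top at 55 mm, with three square wells 53 x 53 mm in a row along y, 74 mm apart, floors at 10 mm. In the middle of each well's -x side is a slot 21 mm wide, 12 mm deep, down to the floor, a white mark before it. Origin: centre of the underside, z up. Place and yaw vary
- rim_front (a joint): sprung steel rim along the dock's -x side, 180 mm long: 0 = fully out (61 mm from the dock's middle, flat underside 15.5 mm above the bench, steep sloping top reaching 32 mm); positive = pushed in, m, up to 0.009. Its own spring (2 to 6 N) returns it
- rim_back (a joint): the same on the dock's +x side
- cover_home (a point): where the cover's origin is when fully home: on the dock's axis, 5 mm above the bench, axes as the dock's. The cover's walls reach the block's top with its origin 30 mm above the bench, the hooks rub on the rims' slopes from about 30 down to 8 mm; pushed down with 10 to 25 N they snap under the rims and the walls rest on the plinth
- cover: loose grey guard cover, 0.35 kg, a deep box open below: 102 (x) x 236 (y) mm, walls 4 mm, from z = 25 to 100 mm, ceiling at 95 mm. Stands on four rigid clip arms at y = +-62 mm on its long sides, out to x = +-68.5 mm, inward hooks at their tips 56.5 mm from the middle. Origin: centre, level with the arm tips (z = 0). Fits the dock's block either way round with 2 to 3 mm of play
- cover_grip (a point): centre of the black bar handle on the cover, 130 mm above its origin: along the cover's y, 110 mm long, 22 mm wide in x, 16 mm high; 22 mm of room below it between two posts at y = +-46 mm
- isolator: fixed grey isolator box 60 (x) x 100 (y) x 56 mm high; origin: centre of the underside. Two low cheeks beside the handle end at 66 mm. A white stripe on its top at the +y end marks the ON side. Place and yaw vary
- handle (a joint): the isolator's toggle handle, hinged 60 mm above the bench about the box's x axis: +0.6 = ON (leaning to the box's +y, to the white stripe), -0.6 = OFF (leaning to -y), 0 = upright. Over-centre: once past upright it falls to the far side by its own weight and stays. Needs under 2 N at the grip
- handle_grip (a point): centre of the handle's black cross-bar, 22 mm in diameter, 70 mm long along the isolator's x, 80 mm from the hinge
- well1 (a point): centre of the floor of well 1 (-y end of the dock), axes as the dock's: its slot is towards -x
- well2 (a point): centre of the floor of well 2 (middle of the dock), axes as the dock's: its slot is towards -x
- well3 (a point): centre of the floor of well 3 (+y end of the dock), axes as the dock's: its slot is towards -x
- pack1: FLAT pack, standing on the bench; two or three of pack1 to pack3 are there (absent: None). Black battery pack, 0.28 kg with the weight low down, 48 x 48 x 85 mm, key rib on the middle of its -x side: 16 mm wide, 10 mm proud, from the bottom up to 42 mm; sides clean above that. White spot on top, on the rib's side. Origin: centre of the underside
- pack1_key (a point): foot of pack 1's key rib, 29 mm from the pack's axis towards its -x
- pack2: FLAT pack, standing on the bench; two or three of pack1 to pack3 are there (absent: None). Black battery pack, 0.28 kg with the weight low down, 48 x 48 x 85 mm, key rib on the middle of its -x side: 16 mm wide, 10 mm proud, from the bottom up to 42 mm; sides clean above that. White spot on top, on the rib's side. Origin: centre of the underside
- pack2_key (a point): foot of pack 2's key rib, 29 mm from the pack's axis towards its -x
- pack3: FLAT pack, standing on the bench; two or three of pack1 to pack3 are there (absent: None). Black battery pack, 0.28 kg with the weight low down, 48 x 48 x 85 mm, key rib on the middle of its -x side: 16 mm wide, 10 mm proud, from the bottom up to 42 mm; sides clean above that. White spot on top, on the rib's side. Origin: centre of the underside
- pack3_key (a point): foot of pack 3's key rib, 29 mm from the pack's axis towards its -x
- pack4: CHARGED pack, standing in a well of the dock, rib in its slot; one or both of pack4 and pack5 are there (absent: None). Black battery pack, 0.28 kg with the weight low down, 48 x 48 x 85 mm, key rib on the middle of its -x side: 16 mm wide, 10 mm proud, from the bottom up to 42 mm; sides clean above that. White spot on top, on the rib's side. Origin: centre of the underside
- pack5: CHARGED pack, standing in a well of the dock, rib in its slot; one or both of pack4 and pack5 are there (absent: None). Black battery pack, 0.28 kg with the weight low down, 48 x 48 x 85 mm, key rib on the middle of its -x side: 16 mm wide, 10 mm proud, from the bottom up to 42 mm; sides clean above that. White spot on top, on the rib's side. Origin: centre of the underside
- tray_in (a point): centre of the inner floor of the fixed plywood tray for charged packs: outside 190 (x) x 110 (y) x 25 mm high, walls 6 mm, open above; floor 6 mm above the bench; axes as the tray's. Room for two packs side by side along x
- try_square: try square lying on the bench: dark wooden stock 100 x 22 x 18 mm, steel blade 130 mm; a bystander, leave it alone
- offcut: pine offcut 120 x 45 x 30 mm; a bystander, leave it alone

How it is judged:
By the outcome, as a careful person would: the job done as asked, in the order asked, and still so for the second after the job is handed in, with the robot touching nothing.
Of pack1, pack2, pack3 only 2 to 3 are there at a start; the rules pass over those that are not, and their reading is None.
Of pack4, pack5 only 1 to 2 are there at a start; the rules pass over those that are not, and their reading is None.
At some moment in a run one of pack1, pack2, pack3, cover may be knocked a few centimetres aside while the robot is not near it.
It also fails if it takes over 210 s, if anything falls off the work surface, if the arm or the gripper's body presses on something with over 40 N, if the wrist force passes 120 N, or if a joint passes its speed limit or range.

## Working session

There is one attempt and no reset: what is moved stays moved. The work goes in short steps, Python scripts to look and compute and a tool call to move; the robot and the scene stay as the last step left them, time stands still between calls to the robot, and variables do not carry over. Pictures are saved under pics/ and viewed, at most 14 in all, crops included, and the job is handed in when it is done.

Besides the shell and the picture viewer there is one more tool, called after "Emit:" as a command line: name --argument value ..., lists and objects as JSON in quotes. step_arm: Moves the arm, as the interface text tells. Its arguments: {"type":"object","properties":{"deltas":{"type":"array"},"newtons":{"type":"number"}},"required":["deltas"]}

```bash
mkdir -p pics; ls; cat > h.py <<'E'
import numpy as np,cv2
from scipy.spatial.transform import Rotation as R
from workcell import ctrl
def save(cam,n):
    im=ctrl.snapshot(cam); cv2.imwrite(f'pics/{n}.png',im[:,:,::-1]); return im
def Rq(q): return R.from_quat([q[1],q[2],q[3],q[0]])
E
python3 - <<'E'
from h import *
s=ctrl.observe(); print(s)
a=save('top','top0');b=save('side','side0')
cv2.imwrite('pics/both0.png',cv2.resize(np.hstack([a,b])[:,:,::-1],(800,300)))
for cam in ['top','side']:
    for n in ['dock','cover','cover_grip','isolator','handle_grip','well1','well2','well3','pack1','pack1_key','pack4','pack5','tray_in','cover_home']:
        r=ctrl.pinpoint(cam,n); print(cam,n,[(np.round(d['centre'],3).tolist(),round(d['confidence'],2)) for d in r[:4]])
E
```

```text
pics
{'time_s': 0.0, 'q': array([ 1.13500906e+00,  4.23851986e-01,  1.63071080e+00,  1.01128851e-05,
        1.08855745e+00, -1.89755132e-02]), 'joint_velocities': array([ 0.00162829, -0.00076787, -0.00143274,  0.00091084, -0.00052679,
        0.00042728]), 'effort': array([-2.25848635e-03, -5.57394433e+01, -2.81733119e+01, -1.55155603e-04,
        7.54363951e-03, -9.95035435e-06]), 'position': array([0.25274265, 0.57097821, 0.20593057]), 'tool_rot': array([-1.76540982e-04,  2.06902773e-01,  9.78361211e-01, -7.43117488e-04]), 'force': array([-0.90515443,  1.20965307, -0.38293428]), 'wrist_torque': array([-0.02631087,  0.01073408,  0.00806541]), 'grip_force': 0.0, 'opening': 0.08539254878596439}
top dock [([0.464, -0.068, 0.005], 0.7)]
top cover [([0.668, -0.031, -0.001], 0.58), ([0.5, -0.338, 0.001], 0.57)]
top cover_grip []
top isolator [([0.671, -0.034, 0.002], 0.73)]
top handle_grip [([0.686, 0.012, 0.129], 0.81), ([0.695, -0.416, 0.001], 0.41)]
top well1 [([0.461, -0.062, 0.004], 0.67), ([0.454, -0.139, 0.01], 0.6), ([0.472, 0.005, 0.01], 0.59), ([0.396, 0.217, -0.002], 0.2)]
top
[... 1323 characters left out ...]
0.14, 0.012], 0.61), ([0.462, -0.068, 0.012], 0.59)]
side well3 [([0.467, 0.008, 0.015], 0.68), ([0.454, -0.14, 0.012], 0.61), ([0.462, -0.068, 0.012], 0.59)]
side pack1 [([0.378, 0.244, 0.0], 0.76), ([0.468, 0.006, 0.006], 0.67), ([0.494, 0.243, 0.003], 0.64), ([0.691, -0.412, -0.0], 0.64)]
side pack1_key [([0.519, 0.226, 0.002], 0.74)]
side pack4 [([0.378, 0.244, 0.0], 0.76), ([0.468, 0.006, 0.006], 0.67), ([0.494, 0.243, 0.003], 0.64), ([0.691, -0.412, -0.0], 0.64)]
side pack5 [([0.378, 0.244, 0.0], 0.76), ([0.468, 0.006, 0.006], 0.67), ([0.494, 0.243, 0.003], 0.64), ([0.691, -0.412, -0.0], 0.64)]
side tray_in [([0.48, 0.402, 0.007], 0.83)]
side cover_home [([0.461, -0.066, 0.005], 0.95)]
```

```bash
python3 -c "
import cv2
for n in ['top0','side0']:
    cv2.imwrite(f'pics/{n}b.png',cv2.resize(cv2.imread(f'pics/{n}.png'),(800,600),interpolation=cv2.INTER_CUBIC))
from h import *
print(ctrl.observe()['time_s'])
for c in ['top','side','wrist']: print(ctrl.get_calibration(c))
"
```

```text
1.5
{'K': array([[382.25256271,   0.        , 259.22572854],
       [  0.        , 382.25256271, 193.39388514],
       [  0.        ,   0.        ,   1.        ]]), 'rvec': array([ 2.17525981, -2.19143084,  0.07897032]), 'tvec': array([0.01076104, 0.51669017, 1.05781457])}
{'K': array([[409.39862151,   0.        , 253.76488751],
       [  0.        , 409.39862151, 191.26520296],
       [  0.        ,   0.        ,   1.        ]]), 'rvec': array([2.3692196 , 0.00463354, 0.01470376]), 'tvec': array([-0.52852699,  0.06229548,  1.37867608])}
{'K': array([[277.41835335,   0.        , 253.74083606],
       [  0.        , 277.41835335, 193.24045398],
       [  0.        ,   0.        ,   1.        ]]), 'hand_eye': array([[ 5.21681523e-04, -9.62853030e-01, -2.70025501e-01,
         6.86559408e-02],
       [ 9.99999860e-01,  4.77831842e-04,  2.28125172e-04,
        -8.46616845e-04],
       [-9.06242306e-05, -2.70025582e-01,  9.62853144e-01,
        -1.66029401e-01],
       [ 0.00000000e+00,  0.00000000e+00,  0.00000000e+00,
         1.00000000e+00]])}
```

View pics/top0b.png

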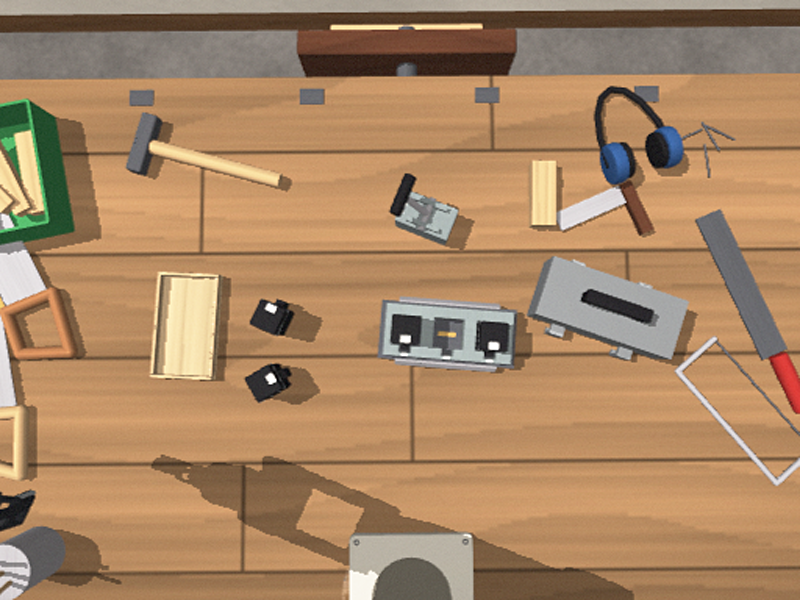

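View pics/side0b.png

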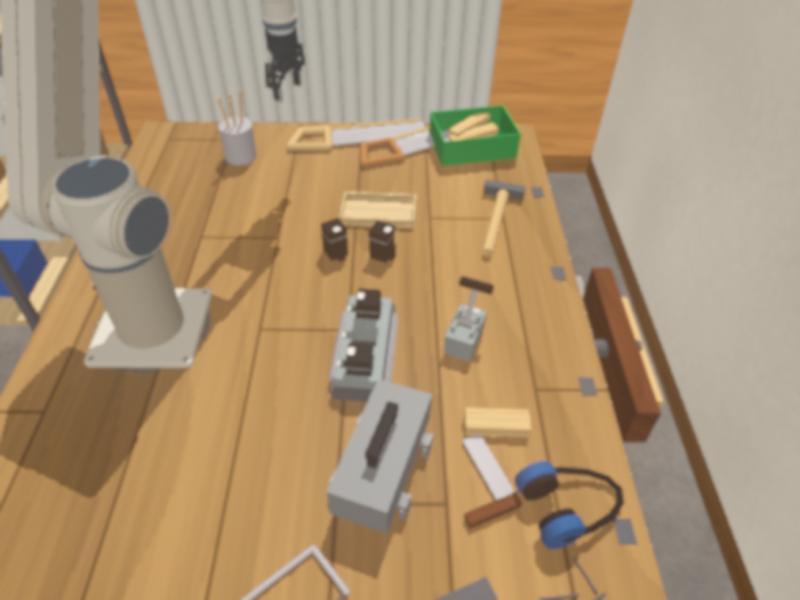

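```bash
cat >> h.py <<'E'
def pose():
    s=ctrl.observe(); r=Rq(s['tool_rot']); y=r.as_matrix()[:,1]
    return np.array([*s['position'],np.degrees(np.arctan2(y[1],y[0]))])
def down(phi):
    a=np.radians(phi); return np.array([[-np.sin(a),np.cos(a),0],[np.cos(a),np.sin(a),0],[0,0,-1]]).T
def plan(wps,start=None,vmax=45,wmax=9):
    """wps: (x,y,z,phi,grip[,maxmm]) ; prints calls of 5 rows"""
    s=ctrl.observe(); P=s['position'].copy(); M=Rq(s['tool_rot']).as_matrix()
    rows=[]
    for w in wps:
        if isinstance(w[0],str): rows+= [[[0,0,0],[0,0,0],w[1]]]*w[2]; continue
        T=np.array(w[:3]); v=w[5] if len(w)>5 else vmax
        Mt=down(w[3]); rv=R.from_matrix(M.T@Mt).as_rotvec(); 
        n=int(max(1,np.ceil(np.linalg.norm(T-P)*1e3/v-.02),np.ceil(np.degrees(np.linalg.norm(rv))/wmax-.02)))
        P0=P.copy(); d=np.degrees(rv)/n
        d=np.round(d,1)
        for i in range(n):
            t=np.round(M.T@(P0+(T-P0)*(i+1)/n-P)*1e3,1)
            rows.append([(t+0).tolist(),(d+0).tolist(),w[4]])
            P=P+M@t/1e3; M=M@R.from_rotvec(np.radians(d)).as_matrix()
    while len(rows)%5: rows.append([[0,0,0],[0,0,0],rows[-1][2]])
    for i in range(0,len(rows),5): print(str(rows[i:i+5]).replace(' ','').replace('.0,',',').replace('.0]',']'))
E
python3 - <<'E'
from h import *
print(pose())
c=np.array([.6685,-.033]); yd=np.array([np.sin(np.radians(24)),np.cos(np.radians(24))])
def b(t,z): p=c+yd*t; return (*p,z,66,-1)
plan([b(.105,.2),b(.105,.115),('w',-1,1)])
E
```

```text
[ 0.2529848   0.57148791  0.20671814 66.11902794]
[[[-39.1,-17.5,0.4],[0,0,0],-1],[[-39,-17.4,0.4],[0,0,0],-1],[[-39.1,-17.5,0.5],[0,0,0],-1],[[-39,-17.5,0.4],[0,0,0],-1],[[-39.1,-17.5,0.4],[0,0,0],-1]]
[[[-39,-17.4,0.4],[0,0,0],-1],[[-39.1,-17.5,0.4],[0,0,0],-1],[[-39,-17.5,0.5],[0,0,0],-1],[[-39.1,-17.4,0.4],[0,0,0],-1],[[-39,-17.5,0.4],[0,0,0],-1]]
[[[-39.1,-17.5,0.4],[0,0,0],-1],[[-39.1,-17.4,0.5],[0,0,0],-1],[[-39,-17.5,0.4],[0,0,0],-1],[[-39.1,-17.5,0.4],[0,0,0],-1],[[-39,-17.5,0.4],[0,0,0],-1]]
[[[-39.1,-17.4,0.4],[0,0,0],-1],[[0,0,42.5],[0,0,0.1],-1],[[0,0,42.5],[0,0,0.1],-1],[[0,0,0],[0,0,0],-1],[[0,0,0],[0,0,0],-1]]
```

Emit:
step_arm --deltas '[[[-39, -17.5, 0], [0, 0, 0], -1], [[-39, -17.5, 0], [0, 0, 0], -1], [[-39, -17.5, 0], [0, 0, 0], -1], [[-39, -17.5, 0], [0, 0, 0], -1], [[-39, -17.5, 0], [0, 0, 0], -1]]'

```text
time_s: 2.12
position: [0.3967, 0.4115, 0.2069]
tool_rot: [0.0, 0.207, 0.978, 0.0]
force: [-0.4, 0.8, 0.0]
opening: -0.0001
grip_force: 0.0
```

Emit:
step_arm --deltas '[[[-39, -17.5, 0], [0, 0, 0], -1], [[-39, -17.5, 0], [0, 0, 0], -1], [[-39, -17.5, 0], [0, 0, 0], -1], [[-39, -17.5, 0], [0, 0, 0], -1], [[-39, -17.5, 0], [0, 0, 0], -1]]'

```text
time_s: 2.75
position: [0.5397, 0.2525, 0.2068]
tool_rot: [0.0, 0.207, 0.978, 0.0]
force: [0.9, 0.1, -0.6]
opening: -0.0002
grip_force: 0.0
```

Emit:
step_arm --deltas '[[[-39, -17.5, 0], [0, 0, 0], -1], [[-39, -17.5, 0], [0, 0, 0], -1], [[-39, -17.5, 0], [0, 0, 0], -1], [[-39, -17.5, 0], [0, 0, 0], -1], [[-39, -17.5, 0], [0, 0, 0], -1]]'

```text
time_s: 3.38
position: [0.6825, 0.0935, 0.2067]
tool_rot: [0.0, 0.207, 0.978, 0.0]
force: [0.4, -0.5, 0.3]
opening: 0.0001
grip_force: 0.0
```

Emit:
step_arm --deltas '[[[-39, -17.5, 0], [0, 0, 0], -1], [[0, 0, 0], [0, 0, 0], -1], [[0, 0, 0], [0, 0, 0], -1], [[0, 0, 0], [0, 0, 0], -1], [[0, 0, 0], [0, 0, 0], -1]]'

```text
time_s: 4.0
position: [0.7097, 0.0638, 0.2069]
tool_rot: [-0.0, 0.206, 0.978, 0.0]
force: [-0.1, -0.5, 0.5]
opening: -0.0001
grip_force: 0.0
```

Emit:
step_arm --deltas '[[[0, 0, 46], [0, 0, 0], -1], [[0, 0, 45], [0, 0, 0], -1], [[0, 0, 0], [0, 0, 0], -1], [[0, -15, 0], [0, 0, 0], -1], [[0, -15, 0], [0, 0, 0], -1]]'

```text
time_s: 4.62
position: [0.6991, 0.0346, 0.1183]
tool_rot: [0.002, 0.207, 0.978, 0.0]
force: [0.8, 1.0, -0.3]
opening: -0.0001
grip_force: 0.0
```

Emit:
step_arm --deltas '[[[0, -15, 0], [0, 0, 0], -1], [[0, -15, 0], [0, 0, 0], -1], [[0, -15, 0], [0, 0, 0], -1], [[0, -15, 0], [0, 0, 0], -1], [[0, -10, 0], [0, 0, 0], -1]]'

```text
time_s: 5.25
position: [0.6692, -0.0296, 0.1157]
tool_rot: [-0.0, 0.207, 0.978, -0.0]
force: [-0.6, 0.1, -0.3]
opening: 0.0002
grip_force: 0.0
```

Emit:
step_arm --deltas '[[[0, 0, 0], [0, 0, 0], -1], [[0, 15, -20], [0, 0, 0], -1], [[0, 0, -40], [0, 0, 0], -1], [[0, 0, -40], [0, 0, 0], -1], [[0, 0, 0], [0, 0, 0], -1]]'

```text
time_s: 5.88
position: [0.6784, -0.0143, 0.2198]
tool_rot: [0.004, 0.207, 0.978, 0.001]
force: [0.4, -0.3, -0.2]
opening: -0.0003
grip_force: 0.0
```

```bash
python3 - <<'E'
from h import *
plan([(.462,-.09,.25,-6,1),('w',1,1)])
E
```

```text
[[[20.9,-19.6,-4],[0,0,9],1],[[17.6,-22.6,-3.9],[0,0,9],1],[[13.8,-25,-4],[0,0,9],1],[[9.7,-27,-4],[0,0,9],1],[[5.4,-28.1,-3.9],[0,0,9],1]]
[[[1,-28.6,-4],[0,0,9],1],[[-3.6,-28.4,-4],[0,0,9],1],[[-8,-27.5,-4],[0,0,9],1],[[0,0,0],[0,0,0],1],[[0,0,0],[0,0,0],1]]
```

Emit:
step_arm --deltas '[[[21, -19.5, -4], [0, 0, 9], 1], [[17.5, -22.5, -4], [0, 0, 9], 1], [[14, -25, -4], [0, 0, 9], 1], [[9.5, -27, -4], [0, 0, 9], 1], [[5.5, -28, -4], [0, 0, 9], 1]]'

```text
time_s: 6.5
position: [0.5395, -0.0617, 0.2348]
tool_rot: [-0.001, 0.567, 0.823, -0.0]
force: [-0.7, 0.2, 1.8]
opening: 0.0855
grip_force: 0.0
```

Emit:
step_arm --deltas '[[[1, -28.5, -4], [0, 0, 9], 1], [[-3.5, -28.5, -4], [0, 0, 9], 1], [[-8, -27.5, -4], [0, 0, 9], 1], [[0, 0, 0], [0, 0, 0], 1], [[0, 0, 0], [0, 0, 0], 1]]'

```text
time_s: 7.12
position: [0.4604, -0.0898, 0.2475]
tool_rot: [0.0, 0.742, 0.671, 0.0]
force: [0.2, -0.3, -0.2]
opening: 0.0854
grip_force: 0.0
```

```bash
cat >> h.py <<'E'
CW=ctrl.get_calibration('wrist')
def wcam(s=None):
    """world->camera R,t for wrist at state s"""
    s=s or ctrl.observe(); T=np.eye(4); T[:3,:3]=Rq(s['tool_rot']).as_matrix(); T[:3,3]=s['position']
    return np.linalg.inv(T@CW['hand_eye'])
def cam(name,s=None):
    if name=='wrist': return CW['K'],wcam(s)
    c=ctrl.get_calibration(name); E=np.eye(4); E[:3,:3]=cv2.Rodrigues(c['rvec'])[0]; E[:3,3]=c['tvec']; return c['K'],E
def back(uv,z,K,E):
    """pixels -> world at height z"""
    uv=np.atleast_2d(uv).astype(float); r=np.c_[uv,np.ones(len(uv))]@np.linalg.inv(K).T@E[:3,:3]
    o=-E[:3,:3].T@E[:3,3]; return (o+r*((z-o[2])/r[:,2:]))[:,:2]
def proj(P,K,E):
    q=np.atleast_2d(P)@E[:3,:3].T+E[:3,3]; q=q@K.T; return q[:,:2]/q[:,2:]
def box(x,y,yaw,hx,hy,z):
    a=np.radians(yaw); u=np.array([np.cos(a),np.sin(a)]); v=np.array([-u[1],u[0]])
    return np.array([[*(np.array([x,y])+sx*hx*u+sy*hy*v),z] for sx,sy in [(-1,-1),(1,-1),(1,1),(-1,1)]])
E
python3 - <<'E'
from h import *
s=ctrl.observe(); print(pose(),s['time_s'])
im=save('wrist','w1')
for n in ['well1','pack4','dock','cover_grip']:
    print(n,[(np.round(d['centre'],4).tolist(),round(d['confidence'],2)) for d in ctrl.pinpoint('wrist',n)[:5]])
b=save('top','top1'); print([(np.round(d['centre'],4).tolist(),round(d['confidence'],2)) for d in ctrl.pinpoint('top','handle_grip')[:5]])
cv2.imwrite('pics/w1b.png',cv2.resize(im[:,:,::-1],(800,600),interpolation=cv2.INTER_CUBIC))
E
```

```text
[ 0.46038284 -0.08982088  0.24749459 -5.74138036] 7.125
well1 [([0.4588, -0.065, 0.0129], 0.97)]
pack4 [([0.4507, -0.1433, 0.0123], 0.87), ([0.4733, 0.0074, 0.0103], 0.6)]
dock [([0.4562, -0.0685, -0.0013], 0.89), ([0.4732, 0.0054, 0.0093], 0.73)]
cover_grip []
[([0.4962, 0.2394, -0.0], 0.52), ([0.6863, 0.0081, 0.1265], 0.5)]
```

View pics/w1b.png

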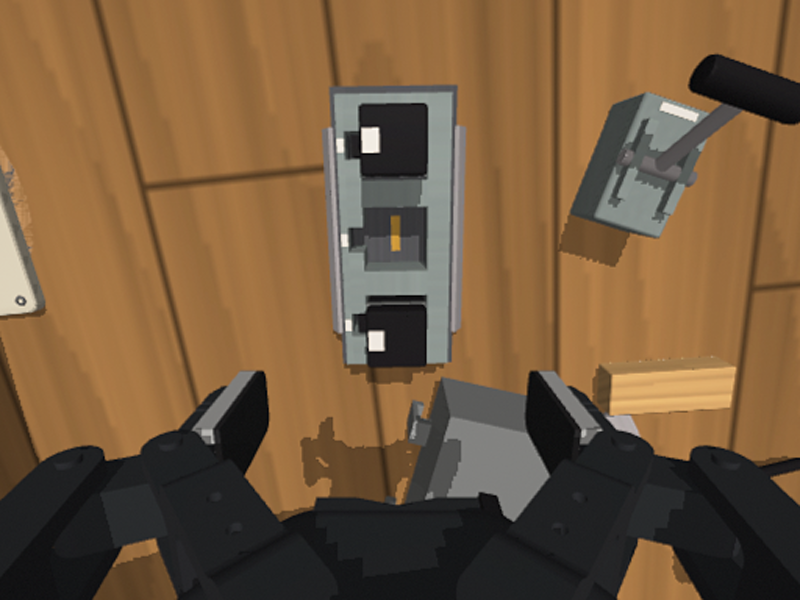

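```bash
python3 - <<'E'
from h import *
K,E=cam('wrist')
f=.64
print('bar',back([[705*f,75*f],[752*f,90*f]],.1265,K,E))
print('iso top corners',back(np.array([[648,94],[708,120],[657,238],[571,214]])*f,.056,K,E), back([[571*f,214*f]],0,K,E))
c=back(np.array([[331,87],[457,86],[450,364],[346,365]])*f,.055,K,E); print('dock',c,c.mean(0))
for n,P in [('wells',[[.4588,-.065,.010]])]: print(proj(P,K,E)/f)
t=cv2.imread('pics/top1.png')[90:190,220:330]; cv2.imwrite('pics/t1.png',cv2.resize(t,(660,600),interpolation=cv2.INTER_CUBIC))
E
```

```text
bar [[0.65646703 0.01936989]
 [0.68547553 0.00816136]]
iso top corners [[ 0.66153343  0.02083922]
 [ 0.70826513 -0.00224891]
 [ 0.67480865 -0.08949094]
 [ 0.60431477 -0.06282714]] [[ 0.62592991 -0.06913965]]
dock [[ 0.42399288  0.0500398 ]
 [ 0.5185737   0.04110836]
 [ 0.49790213 -0.18464963]
 [ 0.40519047 -0.17620372]] [ 0.4614148 -0.0674263]
[[393.11239255 228.90300025]]
```

View pics/t1.png

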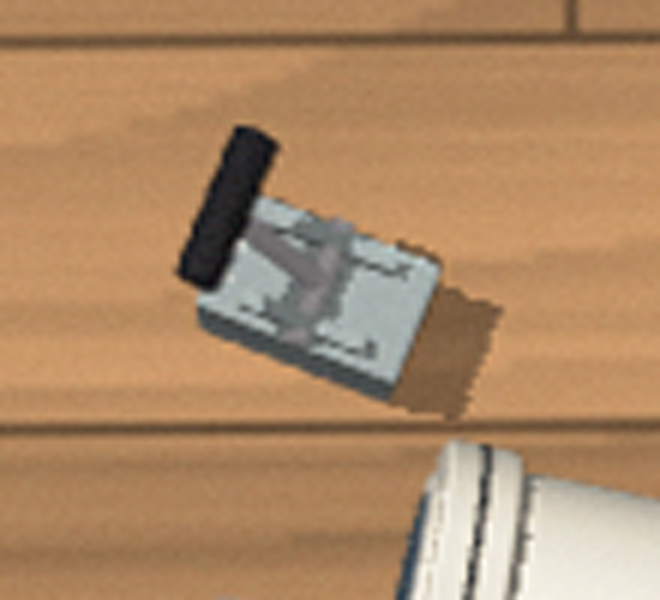

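```bash
python3 - <<'E'
from h import *
c=np.array([.668,-.033]); yd=np.array([np.sin(np.radians(24)),np.cos(np.radians(24))])
def b(t,z): p=c+yd*t; return (*p,z,66,-1)
plan([b(.105,.23),b(.105,.110),('w',-1,1)])
E
```

```text
[[[22.2,29.2,2.2],[0,0,-9],-1],[[17.3,32.4,2.2],[0,0,-9],-1],[[12.1,34.7,2.1],[0,0,-9],-1],[[6.5,36.1,2.2],[0,0,-9],-1],[[0.7,36.7,2.2],[0,0,-9],-1]]
[[[-5,36.4,2.2],[0,0,-9],-1],[[-10.6,35.1,2.1],[0,0,-9],-1],[[-16,33.1,2.2],[0,0,-9],-1],[[0,0,40],[0,0,0.1],-1],[[0,0,40],[0,0,0.1],-1]]
[[[0,0,40],[0,0,0.1],-1],[[0,0,0],[0,0,0],-1],[[0,0,0],[0,0,0],-1],[[0,0,0],[0,0,0],-1],[[0,0,0],[0,0,0],-1]]
```

Emit:
step_arm --deltas '[[[22, 29, 2], [0, 0, -9], -1], [[17.5, 32.5, 2], [0, 0, -9], -1], [[12, 34.5, 2], [0, 0, -9], -1], [[6.5, 36, 2], [0, 0, -9], -1], [[0.5, 36.5, 2], [0, 0, -9], -1]]'

```text
time_s: 8.1
position: [0.6171, 0.0057, 0.2374]
tool_rot: [-0.0, 0.427, 0.904, -0.0]
force: [0.9, -0.8, 0.4]
opening: 0.0002
grip_force: 0.0
```

Emit:
step_arm --deltas '[[[-5, 36.5, 2], [0, 0, -9], -1], [[-10.5, 35, 2], [0, 0, -9], -1], [[-16, 33, 2], [0, 0, -9], -1], [[0, 0, 40], [0, 0, 0], -1], [[0, 0, 40], [0, 0, 0], -1]]'

```text
time_s: 8.72
position: [0.7106, 0.0627, 0.1506]
tool_rot: [0.0, 0.206, 0.978, 0.0]
force: [-1.1, -0.2, 0.4]
opening: 0.0
grip_force: 0.0
```

Emit:
step_arm --deltas '[[[0, 0, 38], [0, 0, 0], -1], [[0, -15, 0], [0, 0, 0], -1], [[0, -15, 0], [0, 0, 0], -1], [[0, -10, 0], [0, 0, 0], -1], [[0, -10, 0], [0, 0, 0], -1]]'

```text
time_s: 9.35
position: [0.6904, 0.0153, 0.1155]
tool_rot: [0.001, 0.207, 0.978, 0.0]
force: [0.2, 0.0, -0.1]
opening: -0.0001
grip_force: 0.0
```

Emit:
step_arm --deltas '[[[0, -10, 0], [0, 0, 0], -1], [[0, -10, 0], [0, 0, 0], -1], [[0, -10, 0], [0, 0, 0], -1], [[0, -10, 0], [0, 0, 0], -1], [[0, 0, 0], [0, 0, 0], -1]]'

```text
time_s: 9.98
position: [0.6733, -0.021, 0.1136]
tool_rot: [-0.0, 0.207, 0.978, -0.0]
force: [0.4, 0.1, 0.4]
opening: -0.0001
grip_force: 0.0
```

```bash
python3 - <<'E'
from h import *
s=ctrl.observe(); print(pose(),s['force'])
im=save('wrist','w2'); a=save('side','s2')
for c in ['wrist','side']: print([(np.round(d['centre'],4).tolist(),round(d['confidence'],2)) for d in ctrl.pinpoint(c,'handle_grip')[:5]])
a=cv2.resize(a[150:260,250:350],(540,594))
cv2.imwrite('pics/w2b.png',a[:,:,::-1])
E
```

```text
[ 6.73256309e-01 -2.09643623e-02  1.13636647e-01  6.60661833e+01] [0.37169867 0.13259597 0.42927783]
[([0.687, 0.0137, 0.1249], 0.71)]
[([0.6862, 0.0083, 0.1286], 0.44)]
```

View pics/w2b.png

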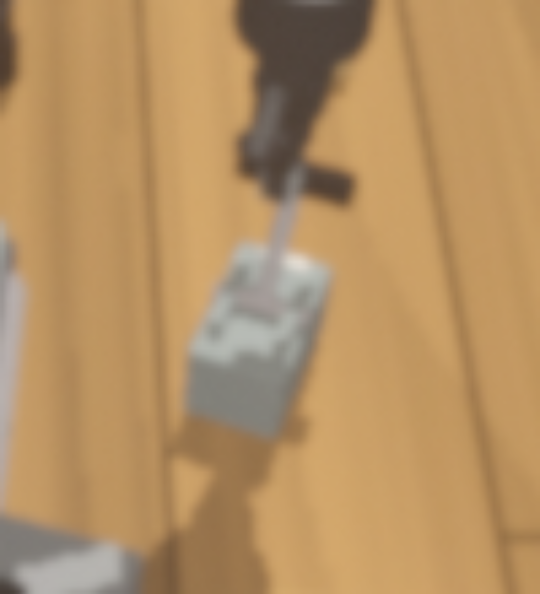

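```bash
python3 - <<'E'
from h import *
K,E=cam('side'); p=ctrl.observe()['position']
q=proj([p,p+[0,0,.02],[.686,.008,.1265],[.668,-.033,.06],[.668,-.033,.1265]],K,E); print(q,(q-[250,150])*5.4)
im=cv2.imread('pics/w2.png'); cv2.imwrite('pics/w2c.png',cv2.resize(im,(800,600)))
E
```

```text
[[300.29339513 192.03315925]
 [300.89318558 187.56166012]
 [303.81611356 182.94235269]
 [297.27800243 206.53817221]
 [299.16560767 192.16708645]] [[271.58433372 226.97905993]
 [274.82320212 202.83296466]
 [290.60701325 177.88870452]
 [255.3012131  305.30612994]
 [265.49428144 227.70226685]]
```

View pics/w2c.png

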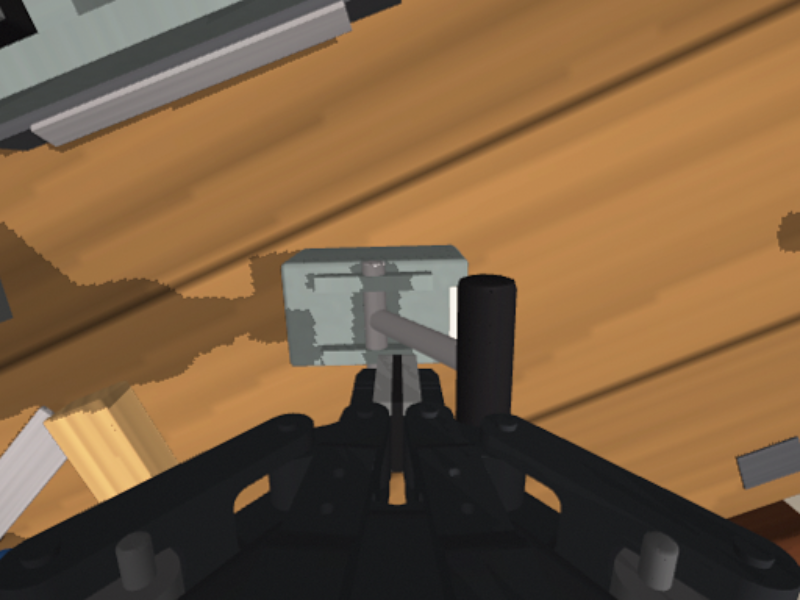

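Emit:
step_arm --deltas '[[[0, 0, -40], [0, 0, 0], -1], [[0, 0, -40], [0, 0, 0], -1], [[20, 32, -20], [0, 0, 0], 1], [[0, 0, 0], [0, 0, 0], 1], [[0, 0, 0], [0, 0, 0], 1]]'

```text
time_s: 10.8
position: [0.668, 0.0173, 0.2133]
tool_rot: [-0.0, 0.206, 0.978, -0.0]
force: [0.1, -0.5, -0.9]
opening: 0.0543
grip_force: 0.0
```

Emit:
step_arm --deltas '[[[0, 0, 40], [0, 0, 0], 1], [[0, 0, 40], [0, 0, 0], 1], [[0, 0, 25], [0, 0, 0], 1], [[0, 0, 0], [0, 0, 0], 1], [[0, 0, 0], [0, 0, 0], -1]]' --newtons 20

```text
time_s: 11.42
position: [0.6688, 0.0167, 0.1091]
tool_rot: [0.0, 0.207, 0.978, -0.0]
force: [0.1, -0.1, 0.3]
opening: 0.0697
grip_force: 0.0
```

Emit:
step_arm --deltas '[[[0, 0, 0], [0, 0, 0], -1], [[0, 0, 0], [0, 0, 0], -1], [[0, 0, 0], [0, 0, 0], -1], [[0, 0, 0], [0, 0, 0], -1], [[0, 0, 0], [0, 0, 0], -1]]'

```text
time_s: 12.05
position: [0.6705, 0.0172, 0.1122]
tool_rot: [0.003, 0.207, 0.978, 0.001]
force: [-2.8, -0.3, 18.1]
opening: 0.0001
grip_force: 8.4
```

```bash
python3 - <<'E'
from h import *
s=ctrl.observe(); print(pose(),s['force'],s['wrist_torque'])
im=save('wrist','w3'); a=save('side','s3'); b=save('top','t3')
out=np.hstack([cv2.resize(im[100:300,130:400],(400,300)),cv2.resize(a[130:220,240:360],(400,300))])
out2=cv2.resize(b[80:200,210:370],(400,300)); out=np.vstack([out,np.hstack([out2,out2*0])])
cv2.imwrite('pics/w3b.png',out[:,:,::-1])
E
```

```text
[6.70513642e-01 1.72064503e-02 1.12226795e-01 6.61275585e+01] [-2.75531912 -0.26810075 18.06253225] [0.03680558 0.46127604 0.01600166]
```

View pics/w3b.png

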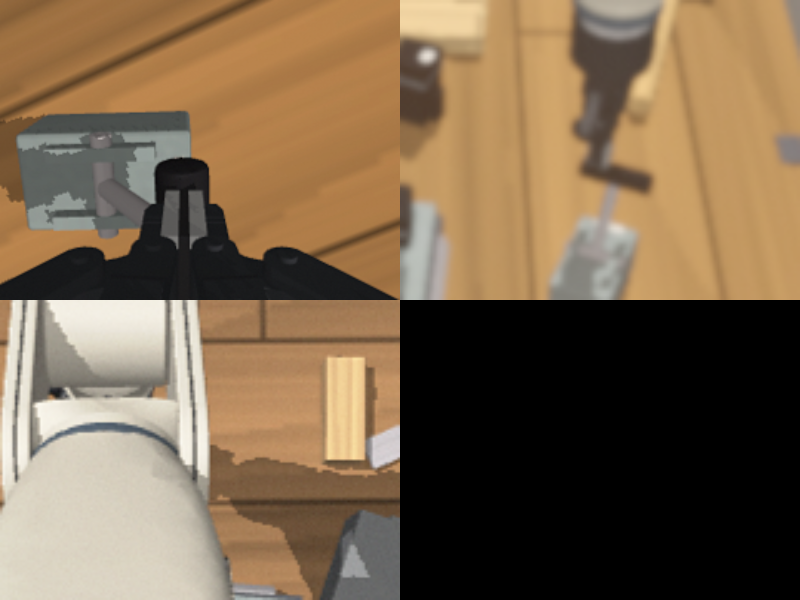

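```bash
python3 - <<'E'
from h import *
print(ctrl.tcp_to_grasp)
K,E=cam('side'); p=ctrl.observe()['position']
for dz in [0,.01,.02,.03]: print(dz,proj(p+[0,0,dz],K,E))
a=cv2.imread('pics/s3.png'); cv2.imwrite('pics/s3b.png',cv2.resize(a[150:215,275:335],(554,600),interpolation=cv2.INTER_CUBIC))
E
```

```text
0.0187
0 [[298.31638917 184.05902051]]
0.01 [[298.59765369 181.83792583]]
0.02 [[298.88201216 179.59239889]]
0.03 [[299.16951589 177.32203432]]
```

View pics/s3b.png

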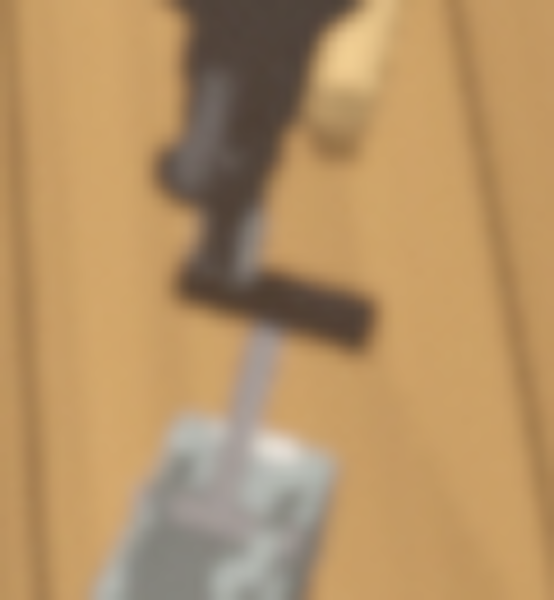

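Emit:
step_arm --deltas '[[[0, 0, -50], [0, 0, 0], -1], [[0, 40, 0], [0, 0, 0], -1], [[0, 40, 0], [0, 0, 0], -1], [[0, 0, 40], [0, 0, 0], -1], [[0, 0, 40], [0, 0, 0], -1]]'

```text
time_s: 12.82
position: [0.7013, 0.0912, 0.0786]
tool_rot: [0.001, 0.206, 0.978, 0.0]
force: [-0.2, 0.1, -0.1]
opening: 0.0003
grip_force: 0.0
```

Emit:
step_arm --deltas '[[[0, 0, 40], [0, 0, 0], -1], [[0, 0, 5], [0, 0, 0], -1], [[0, 0, 5], [0, 0, 0], -1], [[0, 0, 0], [0, 0, 0], -1], [[0, 0, 0], [0, 0, 0], -1]]'

```text
time_s: 13.45
position: [0.7017, 0.0904, 0.0304]
tool_rot: [0.001, 0.207, 0.978, 0.0]
force: [0.4, 0.3, 0.6]
opening: -0.0005
grip_force: 0.0
```

Emit:
step_arm --deltas '[[[0, 0, 3], [0, 0, 0], -1], [[0, 0, 3], [0, 0, 0], -1], [[0, 0, 2], [0, 0, 0], -1], [[0, 0, 0], [0, 0, 0], -1], [[0, 0, 0], [0, 0, 0], -1]]'

```text
time_s: 14.08
position: [0.7007, 0.0903, 0.0207]
tool_rot: [-0.0, 0.207, 0.978, -0.0]
force: [0.2, -0.5, -0.4]
opening: -0.0
grip_force: 0.0
```

Emit:
step_arm --deltas '[[[0, 0, 3], [0, 0, 0], -1], [[0, 0, 3], [0, 0, 0], -1], [[0, 0, 2], [0, 0, 0], -1], [[0, 0, 0], [0, 0, 0], -1], [[0, 0, 0], [0, 0, 0], -1]]'

```text
time_s: 14.7
position: [0.7007, 0.0903, 0.0127]
tool_rot: [0.0, 0.207, 0.978, 0.0]
force: [0.6, -1.0, -0.8]
opening: 0.0001
grip_force: 0.0
```

Emit:
step_arm --deltas '[[[0, 0, 3], [0, 0, 0], -1], [[0, 0, 3], [0, 0, 0], -1], [[0, 0, 2], [0, 0, 0], -1], [[0, 0, 0], [0, 0, 0], -1], [[0, 0, 0], [0, 0, 0], -1]]'

```text
time_s: 15.32
position: [0.7007, 0.0903, 0.0047]
tool_rot: [0.0, 0.207, 0.978, 0.0]
force: [-0.4, -0.4, 0.0]
opening: 0.0002
grip_force: 0.0
```

```bash
python3 - <<'E'
from h import *
s=dict(position=np.array([.46038,-.08982,.24749]),tool_rot=None)
import numpy as np
obs=[('top',(258,124.5)),('side',(305,183.1))]
A=[];b=[]
from scipy.optimize import least_squares
cs=[cam(n) for n,_ in obs]
T=np.eye(4); T[:3,:3]=down(-5.74); T[:3,3]=s['position']; cs.append((CW['K'],np.linalg.inv(T@CW['hand_eye']))); obs.append(('w1',(480,57.6)))
f=lambda p,ix: np.concatenate([(proj(p,*cs[i])-obs[i][1]).ravel() for i in ix])
for ix in [(0,1),(0,2),(1,2),(0,1,2)]:
    r=least_squares(f,[.68,0,.1],args=(ix,)); print(ix,r.x,r.fun)
E
```

```text
(0, 1) [0.68813942 0.00876728 0.12447461] [-0.03661984 -0.48887636 -0.59623274  0.13190626]
(0, 2) [0.68690603 0.00986473 0.12331955] [-0.45682582  0.09921175  0.05171007  0.1614149 ]
(1, 2) [0.68874273 0.01032054 0.12100046] [-0.55939582  0.56663961  0.15605311 -0.07976028]
(0, 1, 2) [0.68808849 0.01003884 0.12188427] [-0.52421577 -0.21037976 -0.72878874  0.43000717  0.15143258  0.12903391]
```

Emit:
step_arm --deltas '[[[0, 0, 2], [0, 0, 0], -1], [[0, 0, 2], [0, 0, 0], -1], [[0, 0, 2], [0, 0, 0], -1], [[0, 0, 0], [0, 0, 0], -1], [[0, 0, 0], [0, 0, 0], -1]]'

```text
time_s: 15.95
position: [0.7007, 0.0903, -0.0013]
tool_rot: [0.0, 0.207, 0.978, 0.0]
force: [-0.6, 0.2, 1.8]
opening: 0.0001
grip_force: 0.0
```

```bash
python3 - <<'E'
from h import *
s=ctrl.observe(); print(s['position'],s['force'])
im=save('wrist','w4')
cv2.imwrite('pics/w4b.png',cv2.resize(im[180:330,150:360],(798,570))[:,:,::-1])
E
```

```text
[ 0.70072613  0.09031193 -0.00126799] [-0.57083609  0.21493397  1.77203898]
```

View pics/w4b.png

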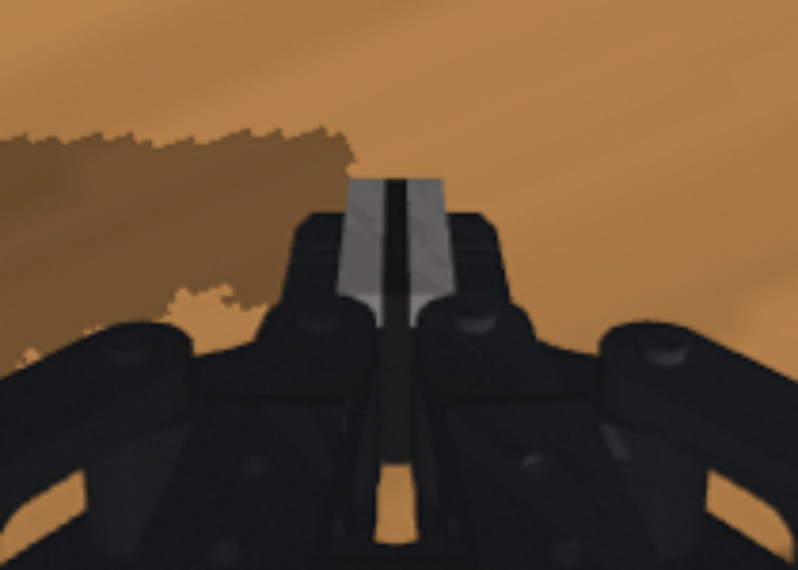

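Emit:
step_arm --deltas '[[[0, 0, -45], [0, 0, 0], -1], [[-20, 0, -50], [0, 0, 0], -1], [[0, -20, 0], [0, 0, 0], -1], [[0, -15, 0], [0, 0, 0], -1], [[0, -10, 0], [0, 0, 0], -1]]'

```text
time_s: 16.62
position: [0.6988, 0.04, 0.0921]
tool_rot: [-0.002, 0.207, 0.978, -0.0]
force: [0.3, 1.0, -0.5]
opening: -0.0001
grip_force: 0.0
```

Emit:
step_arm --deltas '[[[0, -5, 0], [0, 0, 0], -1], [[0, -5, 0], [0, 0, 0], -1], [[0, -5, 0], [0, 0, 0], -1], [[0, -5, 0], [0, 0, 0], -1], [[0, -5, 0], [0, 0, 0], -1]]'

```text
time_s: 17.25
position: [0.6919, 0.0192, 0.095]
tool_rot: [0.001, 0.206, 0.978, 0.001]
force: [1.3, 1.1, 0.4]
opening: -0.0
grip_force: 0.8
```

Emit:
step_arm --deltas '[[[0, -5, 0], [0, 0, 0], -1], [[0, -5, 0], [0, 0, 0], -1], [[0, -5, 0], [0, 0, 0], -1], [[0, 0, 0], [0, 0, 0], -1], [[0, 0, 0], [0, 0, 0], -1]]'

```text
time_s: 17.88
position: [0.6844, 0.0043, 0.0935]
tool_rot: [-0.0, 0.207, 0.978, -0.0]
force: [0.2, -0.0, 0.1]
opening: 0.0004
grip_force: 0.1
```

```bash
python3 - <<'E'
from h import *
s=ctrl.observe(); print(s['position'],s['force'],s['wrist_torque'])
save('wrist','w5');save('side','s5')
for c in ['wrist','side']: print([(np.round(d['centre'],4).tolist(),round(d['confidence'],2)) for d in ctrl.pinpoint(c,'handle_grip')[:5]])
E
```

```text
[0.68436808 0.00433121 0.0935023 ] [ 0.20504092 -0.02183143  0.05070045] [ 0.00533596 -0.02845752  0.03263339]
[]
[([0.6761, -0.0204, 0.1388], 0.76)]
```

Emit:
step_arm --deltas '[[[0, -5, 0], [0, 0, 0], -1], [[0, -5, 0], [0, 0, 0], -1], [[0, -5, 0], [0, 0, 0], -1], [[0, -5, 0], [0, 0, 0], -1], [[0, -5, 0], [0, 0, 0], -1]]'

```text
time_s: 18.7
position: [0.6742, -0.0188, 0.0937]
tool_rot: [-0.0, 0.207, 0.978, -0.0]
force: [0.1, 0.4, 0.1]
opening: 0.0001
grip_force: 0.0
```

Emit:
step_arm --deltas '[[[0, -5, 0], [0, 0, 0], -1], [[0, -5, 0], [0, 0, 0], -1], [[0, 0, 0], [0, 0, 0], -1], [[0, 0, 0], [0, 0, 0], -1], [[0, 0, 0], [0, 0, 0], -1]]'

```text
time_s: 19.32
position: [0.6705, -0.0274, 0.0937]
tool_rot: [0.0, 0.207, 0.978, 0.0]
force: [-0.4, -0.2, 0.0]
opening: -0.0002
grip_force: 0.0
```

```bash
python3 - <<'E'
from h import *
s=ctrl.observe(); print(s['position'],s['force'])
save('wrist','w6');save('side','s6')
for c in ['wrist','side']: print([(np.round(d['centre'],4).tolist(),round(d['confidence'],2)) for d in ctrl.pinpoint(c,'handle_grip')[:5]])
E
```

```text
[ 0.67046383 -0.02737242  0.09374915] [-0.40289092 -0.2067763   0.04216961]
[([0.6524, -0.0705, 0.1277], 0.94)]
[]
```

```bash
python3 - <<'E'
from h import *
K,E=cam('top'); f=.64
c=back(np.array([[158,273],[221,275],[216,380],[151,377]])*f,.025,K,E); print('tray',c,c.mean(0), np.degrees(np.arctan2(*(c[0]-c[3])[::-1])),np.degrees(np.arctan2(*(c[1]-c[2])[::-1])))
plan([(.6705,-.02,.2,66,-1),(.4686,.0065,.2,-5.5,1),(.4686,.0065,.062,-5.5,1,30)])
E
```

```text
tray [[0.57230732 0.45131157]
 [0.56782954 0.33777879]
 [0.38018745 0.3437959 ]
 [0.38632474 0.45947427]] [0.47666226 0.39809013] -2.5130763721461875 -1.8366735566419001
[[[1,2.3,-35.4],[0,0,0],-1],[[0.9,2.2,-35.4],[0,0,0],-1],[[1,2.3,-35.5],[0,0,0],-1],[[24.4,-7.2,0],[0,0,9],1],[[23,-10.9,0],[0,0,9],1]]
[[[21,-14.4,0],[0,0,9],1],[[18.5,-17.5,0],[0,0,9],1],[[15.6,-20.1,0],[0,0,9],1],[[12.1,-22.4,0],[0,0,9],1],[[8.6,-24,0],[0,0,9],1]]
[[[4.7,-25,0],[0,0,9],1],[[0,0,27.6],[0,0,-0.1],1],[[0,0,27.6],[0,0,-0.1],1],[[0,0,27.6],[0,0,-0.1],1],[[0,0,27.6],[0,0,-0.1],1]]
[[[0,0,27.6],[0,0,-0.1],1],[[0,0,0],[0,0,0],1],[[0,0,0],[0,0,0],1],[[0,0,0],[0,0,0],1],[[0,0,0],[0,0,0],1]]
```

Emit:
step_arm --deltas '[[[1, 2, -35], [0, 0, 0], -1], [[1, 2, -35], [0, 0, 0], -1], [[1, 2, -36], [0, 0, 0], -1], [[24.5, -7, 0], [0, 0, 9], 1], [[23, -11, 0], [0, 0, 9], 1]]' --newtons 50

```text
time_s: 20.15
position: [0.6192, -0.0139, 0.2003]
tool_rot: [0.001, 0.36, 0.933, 0.0]
force: [0.3, -0.2, 0.3]
opening: 0.0357
grip_force: 0.0
```

Emit:
step_arm --deltas '[[[21, -14.5, 0], [0, 0, 9], 1], [[18.5, -17.5, 0], [0, 0, 9], 1], [[15.5, -20, 0], [0, 0, 9], 1], [[12, -22.5, 0], [0, 0, 9], 1], [[8.5, -24, 0], [0, 0, 9], 1]]'

```text
time_s: 20.78
position: [0.4925, 0.0024, 0.1999]
tool_rot: [0.0, 0.689, 0.724, 0.0]
force: [0.4, 0.0, -0.6]
opening: 0.0854
grip_force: 0.0
```

Emit:
step_arm --deltas '[[[4.5, -25, 0], [0, 0, 9], 1], [[0, 0, 27], [0, 0, 0], 1], [[0, 0, 27], [0, 0, 0], 1], [[0, 0, 0], [0, 0, 0], 1], [[0, 0, 0], [0, 0, 0], 1]]'

```text
time_s: 21.4
position: [0.4687, 0.0053, 0.1465]
tool_rot: [0.0, 0.742, 0.67, 0.0]
force: [0.3, 0.3, 0.4]
opening: 0.0855
grip_force: 0.0
```

```bash
python3 - <<'E'
from h import *
print(pose())
save('wrist','w7');save('top','t7')
for c,n in [('wrist','pack4'),('wrist','well1'),('top','pack4'),('top','handle_grip')]: print(c,n,[(np.round(d['centre'],4).tolist(),round(d['confidence'],2)) for d in ctrl.pinpoint(c,n)[:5]])
plan([(.4686,.0065,.062,-5.5,1,30)])
E
```

```text
[ 4.68725951e-01  5.33688623e-03  1.46473436e-01 -5.87784706e+00]
wrist pack4 [([0.4739, 0.0077, 0.0124], 0.85), ([0.4541, -0.1402, 0.0126], 0.62)]
wrist well1 [([0.4614, -0.0665, 0.0157], 0.93), ([0.47, 0.0072, 0.0127], 0.52), ([0.4545, -0.144, 0.0089], 0.21)]
top pack4 [([0.4977, 0.24, 0.0046], 0.94), ([0.4217, 0.2411, -0.0026], 0.68), ([0.6693, -0.0316, 0.0011], 0.58), ([0.4427, 0.218, 0.0001], 0.21)]
top handle_grip [([0.6536, -0.0724, 0.125], 0.56)]
[[[0.4,-0.1,28.1],[0,0,-0.1],1],[[0.4,0,28.1],[0,0,-0.1],1],[[0.4,-0.1,28.1],[0,0,-0.1],1],[[0,0,0],[0,0,0],1],[[0,0,0],[0,0,0],1]]
```

Emit:
step_arm --deltas '[[[1, 0, 28], [0, 0, 0], 1], [[0, 0, 28], [0, 0, 0], 1], [[0, 0, 28], [0, 0, 0], 1], [[0, 0, 0], [0, 0, 0], 1], [[0, 0, 0], [0, 0, 0], -1]]'

```text
time_s: 22.32
position: [0.4688, 0.0063, 0.0625]
tool_rot: [0.0, 0.742, 0.67, 0.0]
force: [-0.1, 0.0, 0.6]
opening: 0.0699
grip_force: 0.0
```

Emit:
step_arm --deltas '[[[0, 0, 0], [0, 0, 0], -1], [[0, 0, 0], [0, 0, 0], -1], [[0, 0, 0], [0, 0, 0], -1], [[0, 0, 0], [0, 0, 0], -1], [[0, 0, 0], [0, 0, 0], -1]]'

```text
time_s: 22.95
position: [0.4689, 0.0064, 0.0632]
tool_rot: [0.001, 0.742, 0.67, 0.001]
force: [-2.3, 0.7, 8.8]
opening: 0.046
grip_force: 49.8
```

Emit:
step_arm --deltas '[[[0, 0, -10], [0, 0, 0], -1], [[0, 0, -20], [0, 0, 0], -1], [[0, 0, -30], [0, 0, 0], -1], [[0, 0, -30], [0, 0, 0], -1], [[0, 0, -25], [0, 0, 0], -1]]'

```text
time_s: 23.58
position: [0.4683, 0.0063, 0.1786]
tool_rot: [0.0, 0.742, 0.67, 0.0]
force: [-0.3, 1.0, -3.2]
opening: 0.0464
grip_force: 52.2
```

```bash
python3 - <<'E'
from h import *
s=ctrl.observe(); print(pose(),s['force'])
c=np.array([.4785,.4]); a=np.radians(-2.5); u=np.array([np.cos(a),np.sin(a)])
p=c+.044*u
plan([(*p,.177,-2.5,-1),(*p,.065,-2.5,-1,30),(*p,.059,-2.5,-1,3)])
E
```

```text
[ 0.46827705  0.00633606  0.17860918 -5.88466022] [-0.25696596  0.98474007 -3.19814379]
[[[43.9,1.5,0.2],[0,0,-0.4],-1],[[43.9,1.9,0.2],[0,0,-0.4],-1],[[43.9,2.1,0.2],[0,0,-0.4],-1],[[43.9,2.4,0.1],[0,0,-0.4],-1],[[43.8,2.8,0.2],[0,0,-0.4],-1]]
[[[43.9,3,0.2],[0,0,-0.4],-1],[[43.8,3.4,0.2],[0,0,-0.4],-1],[[43.8,3.7,0.2],[0,0,-0.4],-1],[[43.7,4,0.2],[0,0,-0.4],-1],[[0,0,28],[0,0,0.1],-1]]
[[[0,-0.1,28],[0,0,0.1],-1],[[0,0,28],[0,0,0.1],-1],[[0,-0.1,28],[0,0,0.1],-1],[[0,0,3],[0,0,-0.1],-1],[[0,0,3],[0,0,-0.1],-1]]
```

Emit:
step_arm --deltas '[[[44, 1.5, 0], [0, 0, -0.4], -1], [[44, 2, 0], [0, 0, -0.4], -1], [[44, 2, 0], [0, 0, -0.4], -1], [[44, 2.5, 0], [0, 0, -0.4], -1], [[44, 3, 0], [0, 0, -0.4], -1]]'

```text
time_s: 24.2
position: [0.4985, 0.2259, 0.1775]
tool_rot: [0.0, 0.731, 0.683, 0.0]
force: [0.7, -0.4, -2.4]
opening: 0.0463
grip_force: 52.2
```

Emit:
step_arm --deltas '[[[44, 3, 0], [0, 0, -0.4], -1], [[44, 3.5, 0], [0, 0, -0.4], -1], [[43.5, 3.5, 0], [0, 0, -0.4], -1], [[43.5, 4, 0], [0, 0, -0.4], -1], [[0, 0, 0], [0, 0, 0], -1]]'

```text
time_s: 24.82
position: [0.5226, 0.4012, 0.1773]
tool_rot: [-0.0, 0.72, 0.694, 0.001]
force: [-0.6, -0.3, -2.7]
opening: 0.0459
grip_force: 52.2
```

Emit:
step_arm --deltas '[[[0, 0, 28], [0, 0, 0], -1], [[0, 0, 28], [0, 0, 0], -1], [[0, 0, 28], [0, 0, 0], -1], [[0, 0, 25], [0, 0, 0], -1], [[0, 0, 0], [0, 0, 0], -1]]'

```text
time_s: 25.45
position: [0.521, 0.3964, 0.0661]
tool_rot: [-0.0, 0.721, 0.693, -0.003]
force: [-0.6, 0.0, -1.7]
opening: 0.0459
grip_force: 52.3
```

Emit:
step_arm --deltas '[[[0, 0, 4], [0, 0, 0], -1], [[0, 0, 4], [0, 0, 0], -1], [[0, 0, 2], [0, 0, 0], -1], [[0, 0, 0], [0, 0, 0], -1], [[0, 0, 0], [0, 0, 0], -1]]'

```text
time_s: 26.08
position: [0.5231, 0.3989, 0.0594]
tool_rot: [0.0, 0.721, 0.693, 0.001]
force: [-2.7, -1.6, 5.1]
opening: 0.0461
grip_force: 53.2
```

Emit:
step_arm --deltas '[[[0, 0, 0], [0, 0, 0], 1], [[0, 0, 0], [0, 0, 0], 1], [[0, 0, 0], [0, 0, 0], 1], [[0, 0, -30], [0, 0, 0], 1], [[0, 0, -40], [0, 0, 0], 1]]'

```text
time_s: 26.7
position: [0.5219, 0.3979, 0.1272]
tool_rot: [-0.0, 0.721, 0.693, -0.001]
force: [0.2, -0.2, 0.2]
opening: 0.0853
grip_force: 0.0
```

Emit:
step_arm --deltas '[[[0, 0, -40], [0, 0, 0], 1], [[0, 0, 0], [0, 0, 0], 1], [[0, 0, 0], [0, 0, 0], 1], [[0, 0, 0], [0, 0, 0], 1], [[0, 0, 0], [0, 0, 0], 1]]'

```text
time_s: 27.32
position: [0.5221, 0.398, 0.1664]
tool_rot: [-0.0, 0.721, 0.693, -0.001]
force: [0.5, -0.3, 0.2]
opening: 0.0854
grip_force: 0.0
```

```bash
python3 - <<'E'
from h import *
s=ctrl.observe(); print(pose())
save('wrist','w8')
for c,n in [('wrist','pack4')]: print(c,n,[(np.round(d['centre'],4).tolist(),round(d['confidence'],2)) for d in ctrl.pinpoint(c,n)[:5]])
plan([(.4544,-.1409,.2,-5.5,1,55),(.4544,-.1409,.0625,-5.5,1,30)])
E
```

```text
[ 0.52212012  0.39803932  0.1664324  -2.2808373 ]
wrist pack4 [([0.5275, 0.4, 0.0068], 0.89), ([0.4955, 0.239, -0.0059], 0.82), ([0.4181, 0.2427, -0.0035], 0.71)]
[[[-54.1,-4.6,-3.3],[0,0,0.3],1],[[-54.2,-4.4,-3.2],[0,0,0.3],1],[[-54.2,-4.1,-3.3],[0,0,0.3],1],[[-54.2,-3.8,-3.2],[0,0,0.3],1],[[-54.2,-3.5,-3.3],[0,0,0.3],1]]
[[[-54.3,-3.2,-3.3],[0,0,0.3],1],[[-54.2,-3,-3.2],[0,0,0.3],1],[[-54.3,-2.6,-3.3],[0,0,0.3],1],[[-54.3,-2.4,-3.3],[0,0,0.3],1],[[-54.3,-2.1,-3.2],[0,0,0.3],1]]
[[[0,0,27.5],[0,0,0],1],[[0,0.1,27.5],[0,0,0],1],[[0.1,0,27.5],[0,0,0],1],[[0,0,27.5],[0,0,0],1],[[0,0,27.5],[0,0,0],1]]
```

Emit:
step_arm --deltas '[[[-54, -4.5, -3], [0, 0, 0.3], 1], [[-54, -4.5, -3], [0, 0, 0.3], 1], [[-54, -4, -3], [0, 0, 0.3], 1], [[-54, -4, -3], [0, 0, 0.3], 1], [[-54.5, -3.5, -3], [0, 0, 0.3], 1]]'

```text
time_s: 28.05
position: [0.4882, 0.1277, 0.1827]
tool_rot: [0.0, 0.73, 0.683, 0.0]
force: [1.8, -0.6, 0.7]
opening: 0.0855
grip_force: 0.0
```

Emit:
step_arm --deltas '[[[-54.5, -3, -3], [0, 0, 0.3], 1], [[-54.5, -3, -4], [0, 0, 0.3], 1], [[-54.5, -2.5, -4], [0, 0, 0.3], 1], [[-54.5, -2.5, -4], [0, 0, 0.3], 1], [[-54.5, -2, -4], [0, 0, 0.3], 1]]'

```text
time_s: 28.68
position: [0.4544, -0.1432, 0.2019]
tool_rot: [0.0, 0.739, 0.674, 0.0]
force: [1.6, 0.2, 0.1]
opening: 0.0852
grip_force: 0.0
```

Emit:
step_arm --deltas '[[[0, 0, 20], [0, 0, 0], 1], [[0, 0, 30], [0, 0, 0], 1], [[0, 0, 0], [0, 0, 0], 1], [[0, 0, 0], [0, 0, 0], 1], [[0, 0, 0], [0, 0, 0], 1]]'

```text
time_s: 29.3
position: [0.4557, -0.1415, 0.1528]
tool_rot: [0.001, 0.739, 0.674, 0.0]
force: [0.2, -0.8, -0.3]
opening: 0.085
grip_force: 0.0
```

```bash
python3 - <<'E'
from h import *
print(pose())
plan([(.4544,-.1409,.0625,-5.5,1,30)])
E
```

```text
[ 0.45569953 -0.14146536  0.15279988 -5.25155669]
[[[0.2,-0.5,30.1],[0,0,0.1],1],[[0.1,-0.5,30.1],[0,0,0.1],1],[[0.2,-0.5,30.1],[0,0,0.1],1],[[0,0,0],[0,0,0],1],[[0,0,0],[0,0,0],1]]
```

Emit:
step_arm --deltas '[[[0, -1, 30], [0, 0, 0.3], 1], [[0, 0, 30], [0, 0, 0], 1], [[0, 0, 30], [0, 0, 0], 1], [[0, 0, 0], [0, 0, 0], 1], [[0, 0, 0], [0, 0, 0], -1]]'

```text
time_s: 29.92
position: [0.4547, -0.1415, 0.0629]
tool_rot: [0.001, 0.741, 0.672, 0.0]
force: [-0.3, -0.2, 0.2]
opening: 0.0697
grip_force: 0.0
```

Emit:
step_arm --deltas '[[[0, 0, 0], [0, 0, 0], -1], [[0, 0, 0], [0, 0, 0], -1], [[0, 0, 0], [0, 0, 0], -1], [[0, 0, 0], [0, 0, 0], -1], [[0, 0, 0], [0, 0, 0], -1]]'

```text
time_s: 30.55
position: [0.455, -0.1417, 0.0634]
tool_rot: [0.001, 0.741, 0.672, 0.001]
force: [-1.2, 0.9, 8.6]
opening: 0.0459
grip_force: 49.8
```

Emit:
step_arm --deltas '[[[0, 0, -10], [0, 0, 0], -1], [[0, 0, -20], [0, 0, 0], -1], [[0, 0, -30], [0, 0, 0], -1], [[0, 0, -30], [0, 0, 0], -1], [[0, 0, -25], [0, 0, 0], -1]]'

```text
time_s: 31.18
position: [0.4538, -0.1413, 0.1786]
tool_rot: [0.0, 0.741, 0.672, 0.0]
force: [0.4, -0.2, -3.0]
opening: 0.0459
grip_force: 52.3
```

```bash
python3 - <<'E'
from h import *
s=ctrl.observe(); print(pose(),s['force'])
c=np.array([.4785,.4]); a=np.radians(-2.5); u=np.array([np.cos(a),np.sin(a)])
p=c-.044*u
plan([(*p,.177,-2.5,-1),(*p,.07,-2.5,-1,30)])
E
```

```text
[ 0.45375079 -0.14131409  0.17856186 -5.58067722] [ 0.40647144 -0.21821609 -2.97458593]
[[[41.4,-5.5,0.1],[0,0,-0.2],-1],[[41.5,-5.4,0.1],[0,0,-0.2],-1],[[41.5,-5.3,0.1],[0,0,-0.2],-1],[[41.5,-5.1,0.1],[0,0,-0.2],-1],[[41.5,-4.9,0.1],[0,0,-0.2],-1]]
[[[41.5,-4.8,0.1],[0,0,-0.2],-1],[[41.6,-4.7,0.1],[0,0,-0.2],-1],[[41.6,-4.5,0.1],[0,0,-0.2],-1],[[41.6,-4.4,0.1],[0,0,-0.2],-1],[[41.6,-4.2,0.1],[0,0,-0.2],-1]]
[[[41.6,-4.1,0.2],[0,0,-0.2],-1],[[41.6,-3.9,0.1],[0,0,-0.2],-1],[[41.6,-3.8,0.1],[0,0,-0.2],-1],[[0,0,26.7],[0,0,-0.1],-1],[[0,-0.1,26.8],[0,0,-0.1],-1]]
[[[0,0,26.7],[0,0,-0.1],-1],[[0.1,0,26.8],[0,0,-0.1],-1],[[0,0,0],[0,0,0],-1],[[0,0,0],[0,0,0],-1],[[0,0,0],[0,0,0],-1]]
```

Emit:
step_arm --deltas '[[[41.5, -5.5, 0], [0, 0, -0.2], -1], [[41.5, -5.5, 0], [0, 0, -0.2], -1], [[41.5, -5.5, 0], [0, 0, -0.2], -1], [[41.5, -5, 0], [0, 0, -0.2], -1], [[41.5, -5, 0], [0, 0, -0.2], -1]]'

```text
time_s: 31.8
position: [0.4458, 0.069, 0.1775]
tool_rot: [0.0, 0.735, 0.678, 0.0]
force: [-0.3, -0.3, -2.7]
opening: 0.0459
grip_force: 52.3
```

Emit:
step_arm --deltas '[[[41.5, -5, 0], [0, 0, -0.2], -1], [[41.5, -4.5, 0], [0, 0, -0.2], -1], [[41.5, -4.5, 0], [0, 0, -0.2], -1], [[41.5, -4.5, 0], [0, 0, -0.2], -1], [[41.5, -4, 0], [0, 0, -0.2], -1]]'

```text
time_s: 32.42
position: [0.4384, 0.2776, 0.1774]
tool_rot: [0.0, 0.729, 0.685, 0.0]
force: [0.2, -0.9, -3.3]
opening: 0.0459
grip_force: 52.3
```

Emit:
step_arm --deltas '[[[41.5, -4, 0], [0, 0, -0.2], -1], [[41.5, -4, 0], [0, 0, -0.2], -1], [[41.5, -4, 0], [0, 0, -0.2], -1], [[0, 0, 0], [0, 0, 0], -1], [[0, 0, 28], [0, 0, 0], -1]]'

```text
time_s: 33.05
position: [0.4351, 0.4023, 0.1507]
tool_rot: [0.0, 0.725, 0.689, 0.002]
force: [0.6, 0.0, -2.7]
opening: 0.0459
grip_force: 52.3
```

Emit:
step_arm --deltas '[[[0, 0, 28], [0, 0, 0], -1], [[0, 0, 28], [0, 0, 0], -1], [[0, 0, 25], [0, 0, 0], -1], [[0, 0, 0], [0, 0, 0], -1], [[0, 0, 4], [0, 0, 0], -1]]'

```text
time_s: 33.67
position: [0.435, 0.4014, 0.0649]
tool_rot: [0.0, 0.725, 0.688, 0.001]
force: [-0.0, -0.4, -3.5]
opening: 0.0458
grip_force: 52.4
```

Emit:
step_arm --deltas '[[[0, 0, 4], [0, 0, 0], -1], [[0, 0, 2], [0, 0, 0], -1], [[0, 0, 0], [0, 0, 0], -1], [[0, 0, 0], [0, 0, 0], -1], [[0, 0, 0], [0, 0, 0], -1]]'

```text
time_s: 34.3
position: [0.4347, 0.4018, 0.0595]
tool_rot: [0.0, 0.725, 0.689, 0.001]
force: [-2.4, -2.2, 7.8]
opening: 0.046
grip_force: 53.6
```

Emit:
step_arm --deltas '[[[0, 0, 0], [0, 0, 0], 1], [[0, 0, 0], [0, 0, 0], 1], [[0, 0, 0], [0, 0, 0], 1], [[0, 0, -30], [0, 0, 0], 1], [[0, 0, -40], [0, 0, 0], 1]]'

```text
time_s: 34.92
position: [0.4335, 0.4007, 0.1273]
tool_rot: [-0.0, 0.725, 0.688, -0.001]
force: [-0.4, -0.2, -0.5]
opening: 0.0856
grip_force: 0.0
```

Emit:
step_arm --deltas '[[[0, 0, -40], [0, 0, 0], 1], [[-40, 6, -20], [0, 0, 0], 1], [[-45, 6, -20], [0, 0, 0], 1], [[-45, 6, -10], [0, 0, 0], 1], [[-45, 6, 0], [0, 0, 0], 1]]'

```text
time_s: 35.55
position: [0.4496, 0.2242, 0.2188]
tool_rot: [0.0, 0.725, 0.689, 0.001]
force: [0.8, -0.7, -0.4]
opening: 0.0853
grip_force: 0.0
```

Emit:
step_arm --deltas '[[[0, 0, 0], [0, 0, 0], 1], [[0, 0, 0], [0, 0, 0], 1], [[0, 0, 0], [0, 0, 0], 1], [[0, 0, 0], [0, 0, 0], 1], [[0, 0, 0], [0, 0, 0], 1]]'

```text
time_s: 36.17
position: [0.449, 0.2258, 0.2176]
tool_rot: [-0.0, 0.725, 0.689, -0.0]
force: [-0.7, 1.1, 0.7]
opening: 0.0852
grip_force: 0.0
```

```bash
python3 - <<'E'
from h import *
s=ctrl.observe(); print(pose())
im=save('wrist','w9');K,E=cam('wrist',s);np.savez('w9',K=K,E=E)
for c,n in [('wrist','pack4'),('wrist','pack1_key')]: print(c,n,[(np.round(d['centre'],4).tolist(),round(d['confidence'],2)) for d in ctrl.pinpoint(c,n)[:5]])
cv2.imwrite('pics/w9b.png',cv2.resize(im[:,:,::-1],(800,600),interpolation=cv2.INTER_CUBIC))
E
```

```text
[ 0.44895814  0.22583316  0.21756941 -2.92608685]
wrist pack4 [([0.4318, 0.4009, 0.007], 0.88), ([0.5265, 0.4007, 0.0074], 0.83), ([0.4174, 0.2446, -0.0043], 0.67), ([0.4946, 0.2388, -0.0025], 0.62)]
wrist pack1_key []
```

View pics/w9b.png

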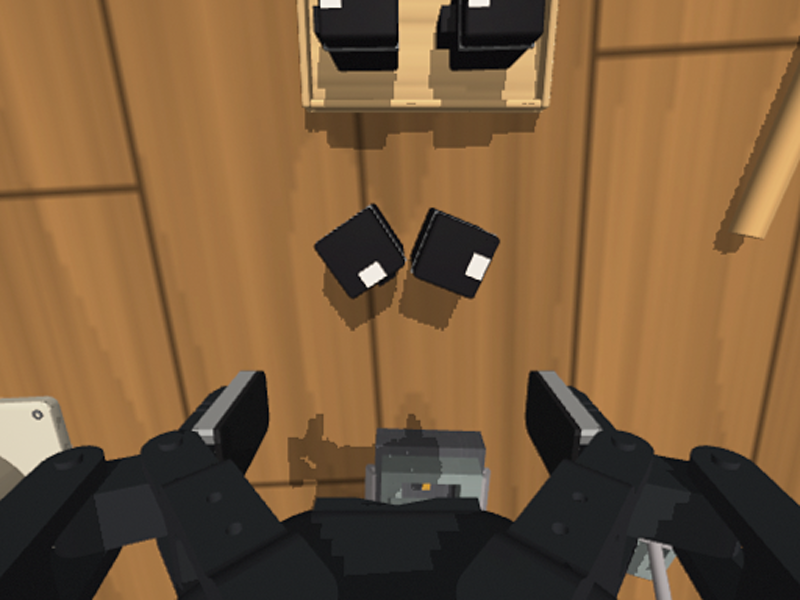

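```bash
cat >> h.py <<'E'
def fitsq(px,z,K,E,hx,hy,x0):
    """px: 4 corners in order (-,-),(+,-),(+,+),(-,+) of box at height z"""
    from scipy.optimize import least_squares
    r=least_squares(lambda p:(proj(box(p[0],p[1],p[2],hx,hy,z),K,E)-px).ravel(),x0,x_scale=[.01,.01,1]); return r.x,np.abs(r.fun).max()
E
python3 - <<'E'
from h import *
d=np.load('w9.npz');K,E=d['K'],d['E']; f=.64
# A: -x side is R-B; x axis 119deg ; y axis 209deg
A=np.array([[404,264],[372,206],[315,246],[352,298]])*f
for nm,c in [('A',A),('B',np.array([[499,238],[433,208],[413,265],[473,298]])*f)]:
    w=back(c,.085,K,E); m=w.mean(0); e=[np.linalg.norm(w[i]-w[(i+1)%4]) for i in range(4)]
    # spot side: A corners 0,3 ; B corners 0,3
    v=(w[1]+w[2]-w[0]-w[3]); print(nm,m,np.degrees(np.arctan2(v[1],v[0])),np.round(e,4))
im=cv2.imread('pics/w9.png'); g=im.max(2); m=(g<48).astype(np.uint8); m[:120]=0;m[215:]=0;m[:,:190]=0;m[:,330:]=0
s=cv2.morphologyEx((g>200).astype(np.uint8)*0+m,cv2.MORPH_CLOSE,np.ones((15,15)))
for k in cv2.findContours(m,cv2.RETR_EXTERNAL,cv2.CHAIN_APPROX_NONE)[0]:
    if cv2.contourArea(k)>300:
        r=cv2.minAreaRect(k); print(r, np.round(cv2.boxPoints(r)/f,0).tolist(), back([r[0]],.085,K,E))
p=np.array([*back([np.array([360,252])*f],.085,K,E)[0]]); print(p)
E
```

```text
A [0.4245995  0.24548905] 118.16643170596645 [0.0452 0.0481 0.0445 0.0444]
B [0.48967103 0.24306866] 150.72843924735375 [0.05   0.0411 0.0492 0.0455]
((289.2603454589844, 162.224853515625), (48.73597717285156, 44.92847442626953), 22.380136489868164) [[403.0, 271.0], [430.0, 207.0], [501.0, 236.0], [474.0, 300.0]] [[0.4878436 0.2427881]]
((232.15383911132812, 161.73074340820312), (46.317466735839844, 47.14951705932617), 56.3099365234375) [[312.0, 243.0], [373.0, 202.0], [413.0, 262.0], [352.0, 303.0]] [[0.4260663  0.24645298]]
[0.4242047  0.24703904]
```

```bash
python3 - <<'E'
from h import *
d=np.load('w9.npz');K,E=d['K'],d['E']; f=.64
print(back(np.array([[315,47],[398,48],[461,42],[541,40]])*f,.091,K,E))
im=cv2.imread('pics/w9.png')
a=cv2.resize(im[120:205,190:330],(800,486),interpolation=cv2.INTER_CUBIC)
a=np.clip(a.astype(float)*2.2,0,255).astype(np.uint8)
cv2.imwrite('pics/w9c.png',a)
E
```

```text
[[0.4067997  0.37315817]
 [0.45665993 0.37009786]
 [0.49458004 0.3713955 ]
 [0.54248808 0.37003884]]
```

View pics/w9c.png

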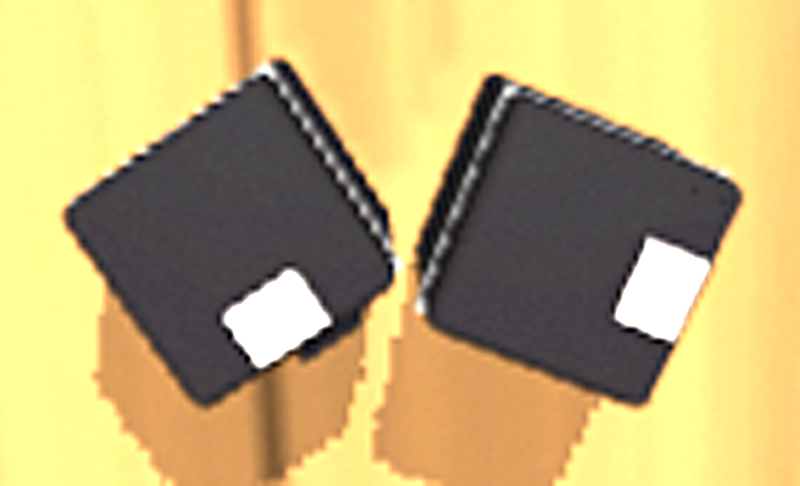

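```bash
python3 - <<'E'
from h import *
d=np.load('w9.npz');K,E=d['K'],d['E']
o=np.array([190,120]); s=85/486
A=np.array([[390,272],[265,72],[68,215],[205,405]])*[140/800,s]+o
B=np.array([[740,185],[510,90],[425,318],[640,405]])*[140/800,s]+o
for nm,c in [('A',A),('B',B)]:
    w=back(c,.085,K,E); m=w.mean(0); e=[np.linalg.norm(w[i]-w[(i+1)%4]) for i in range(4)]
    v=(w[1]+w[2]-w[0]-w[3]); u=(w[3]-w[0]+w[2]-w[1]); print(nm,m,np.degrees(np.arctan2(v[1],v[0])),np.degrees(np.arctan2(u[1],u[0]))-90,np.round(e,4))
    x,r=fitsq(np.array(c),.085,K,E,.024,.024,[*m,np.degrees(np.arctan2(v[1],v[0]))]); print(x,r)
E
```

```text
A [0.42431108 0.24561647] 119.95317978812287 -237.3213732871997 [0.0439 0.046  0.0447 0.0445]
[  0.42432825   0.24546896 121.31674   ] 3.0736663932363513
B [0.48999874 0.2406532 ] 155.01009497313328 -203.3816851033328 [0.047  0.0456 0.0456 0.046 ]
[  0.48997489   0.24055709 155.821663  ] 1.8416660304127959
```

```bash
python3 - <<'E'
from h import *
plan([(.447,.259,.27,121,1)],wmax=10)
E
```

```text
[[[2.6,-0.3,-4],[0,0,-9.5],1],[[2.5,0.1,-4.1],[0,0,-9.5],1],[[2.5,0.6,-4],[0,0,-9.5],1],[[2.4,1,-4],[0,0,-9.5],1],[[2.2,1.4,-4],[0,0,-9.5],1]]
[[[2,1.7,-4.1],[0,0,-9.5],1],[[1.6,1.9,-4],[0,0,-9.5],1],[[1.3,2.3,-4],[0,0,-9.5],1],[[0.9,2.4,-4],[0,0,-9.5],1],[[0.5,2.5,-4.1],[0,0,-9.5],1]]
[[[0.1,2.6,-4],[0,0,-9.5],1],[[-0.4,2.6,-4],[0,0,-9.5],1],[[-0.8,2.4,-4],[0,0,-9.5],1],[[0,0,0],[0,0,0],1],[[0,0,0],[0,0,0],1]]
```

Emit:
step_arm --deltas '[[[2.5, 0, -4], [0, 0, -9.5], 1], [[2.5, 0, -4], [0, 0, -9.5], 1], [[2.5, 0.5, -4], [0, 0, -9.5], 1], [[2.5, 1, -4], [0, 0, -9.5], 1], [[2, 1.5, -4], [0, 0, -9.5], 1]]'

```text
time_s: 36.95
position: [0.4486, 0.2381, 0.2379]
tool_rot: [-0.0, 0.384, 0.923, 0.0]
force: [1.1, -0.3, 0.7]
opening: 0.0853
grip_force: 0.0
```

Emit:
step_arm --deltas '[[[2, 1.5, -4], [0, 0, -9.5], 1], [[1.5, 2, -4], [0, 0, -9.5], 1], [[1.5, 2.5, -4], [0, 0, -9.5], 1], [[1, 2.5, -4], [0, 0, -9.5], 1], [[0.5, 2.5, -4], [0, 0, -9.5], 1]]'

```text
time_s: 37.58
position: [0.4476, 0.2512, 0.2578]
tool_rot: [-0.0, -0.02, 1.0, -0.0]
force: [0.0, -0.9, 0.3]
opening: 0.0856
grip_force: 0.0
```

Emit:
step_arm --deltas '[[[0, 2.5, -4], [0, 0, -9.5], 1], [[-0.5, 2.5, -4], [0, 0, -9.5], 1], [[-1, 2.5, -4], [0, 0, -9.5], 1], [[0, 0, 0], [0, 0, 0], 1], [[0, 0, 0], [0, 0, 0], 1]]'

```text
time_s: 38.2
position: [0.4474, 0.2588, 0.2695]
tool_rot: [-0.0, -0.262, 0.965, -0.0]
force: [-0.1, 0.7, 0.4]
opening: 0.0856
grip_force: 0.0
```

```bash
cat >> h.py <<'E'
def packs(fn,K,E,z=.085,roi=None,lo=30):
    """fit top squares: smooth-dark top face regions"""
    im=cv2.imread(fn); return im
E
python3 - <<'E'
from h import *
s=ctrl.observe(); print(pose(),s['time_s'])
im=save('wrist','w10');K,E=cam('wrist',s);np.savez('w10',K=K,E=E)
print([(np.round(d['centre'],4).tolist(),round(d['confidence'],2)) for d in ctrl.pinpoint('wrist','pack1')[:5]])
c=proj([[.427,.247,.085]],K,E)[0]; print(c)
x,y=c.astype(int); x0,y0=x-60,y-45
np.save('w10o',[x0,y0])
a=cv2.resize(im[y0:y0+90,x0:x0+120],(800,600),interpolation=cv2.INTER_CUBIC)
cv2.imwrite('pics/w10c.png',np.clip(a.astype(float)*2.2,0,255).astype(np.uint8)[:,:,::-1])
E
```

```text
[  0.44743383   0.25876101   0.26954914 120.34458364] 38.2
[([0.4343, 0.4017, 0.0087], 0.75), ([0.5284, 0.4001, 0.0064], 0.73), ([0.4934, 0.2433, -0.0015], 0.68), ([0.4207, 0.2413, -0.0011], 0.59)]
[254.08562676 153.06048949]
```

View pics/w10c.png

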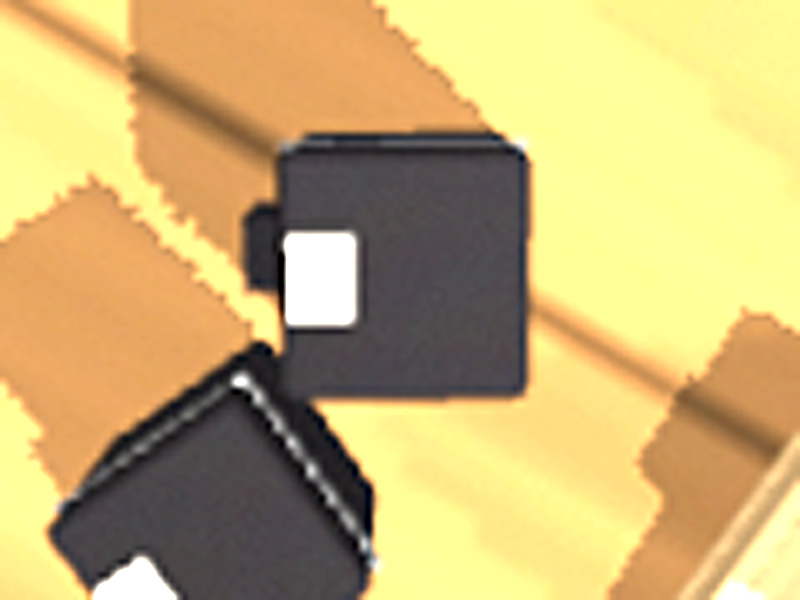

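```bash
python3 - <<'E'
from h import *
d=np.load('w10.npz');K,E=d['K'],d['E']; o=np.load('w10o.npy'); s=.15
pts=np.array([[278,146],[528,146],[525,397],[285,397]])*s+o
w=back(pts,.085,K,E); P=pose()
M=down(P[3])[:2,:2]
print(w.mean(0),'tool rel mm',(M.T@(w.mean(0)-P[:2]))*1e3, 'corners tool',((w-P[:2])@M*1e3).round(1))
# dock in w1 same frame
T=np.eye(4); T[:3,:3]=down(-5.74); T[:3,3]=[.46038,-.08982,.24749]; E1=np.linalg.inv(T@CW['hand_eye'])
im=cv2.imread('pics/w1.png'); 
a=cv2.resize(im[50:240,200:300],(316,600),interpolation=cv2.INTER_CUBIC)
cv2.imwrite('pics/w1c.png',np.clip(a*1.5,0,255).astype(np.uint8))
E
```

```text
[0.42235287 0.24502724] tool rel mm [28.53470621  0.90066517] corners tool [[ 52.1 -22.4]
 [ 52.   23.8]
 [  5.   24.1]
 [  5.  -21.9]]
```

View pics/w1c.png

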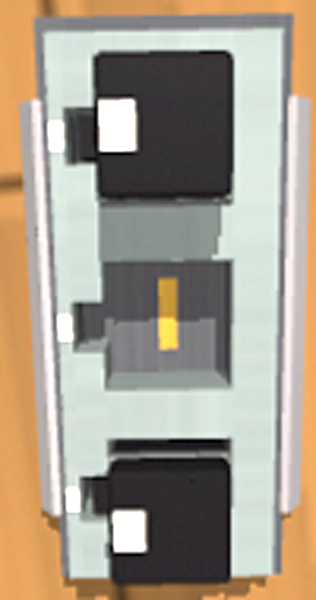

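```bash
python3 - <<'E'
from h import *
T=np.eye(4); T[:3,:3]=down(-5.74); T[:3,3]=[.46038,-.08982,.24749]; E1=np.linalg.inv(T@CW['hand_eye'])
K=CW['K']; g=lambda p:np.array(p)/[3.16,3.158]+[200,50]
def f(n,p,z):
    w=back(g(p),z,K,E1); m=w.mean(0); print(n,m.round(4),(w-m).round(4).tolist()); return m
b=f('block',[[45,28],[283,28],[275,575],[70,578]],.055)
w2=f('w2',[[104,262],[231,262],[231,387],[104,387]],.055)
p3=f('p3',[[97,52],[232,52],[232,197],[99,195]],.095)
p1=f('p1',[[112,460],[230,460],[228,582],[112,582]],.095)
print((p3+p1)/2,np.degrees(np.arctan2(*(p3-p1))),np.linalg.norm(p3-p1))
E
```

```text
block [ 0.4619 -0.0673] [[-0.0349, 0.115], [0.0537, 0.1062], [0.0358, -0.1144], [-0.0546, -0.1068]]
w2 [ 0.4614 -0.0674] [[-0.0227, 0.0279], [0.0278, 0.0228], [0.0237, -0.028], [-0.0288, -0.0227]]
p3 [0.4681 0.0058] [[-0.0203, 0.0253], [0.0246, 0.0208], [0.0209, -0.0257], [-0.0252, -0.0204]]
p1 [ 0.4556 -0.1377] [[-0.0195, 0.0271], [0.0249, 0.0227], [0.02, -0.0271], [-0.0254, -0.0226]]
[ 0.46183016 -0.06594883] 4.955233831276091 0.14407644394857108
```

```bash
python3 - <<'E'
from h import *
plan([(.4224,.2450,.14,120.3,1),(.4224,.2450,.053,120.3,1,30)])
E
```

```text
[[[9.5,0.3,43.2],[0,0,0],1],[[9.5,0.3,43.1],[0,0,0],1],[[9.4,0.3,43.2],[0,0,0],1],[[0,0,29],[0,0,0],1],[[0,0,29],[0,0,0],1]]
[[[0,0,29],[0,0,0],1],[[0,0,0],[0,0,0],1],[[0,0,0],[0,0,0],1],[[0,0,0],[0,0,0],1],[[0,0,0],[0,0,0],1]]
```

Emit:
step_arm --deltas '[[[9.5, 0, 43], [0, 0, 0], 1], [[9.5, 0.5, 43], [0, 0, 0], 1], [[9.5, 0.5, 43], [0, 0, 0], 1], [[0, 0, 0], [0, 0, 0], 1], [[0, 0, 0], [0, 0, 0], 1]]'

```text
time_s: 38.92
position: [0.4238, 0.2459, 0.142]
tool_rot: [0.001, -0.263, 0.965, 0.0]
force: [-0.0, 0.0, 0.5]
opening: 0.0855
grip_force: 0.0
```

```bash
python3 - <<'E'
from h import *
print(pose())
plan([(.4224,.2450,.053,120.3,1,30)])
E
```

```text
[  0.42375336   0.24586445   0.1419874  120.48616572]
[[[0.6,0,29.7],[0,0,0.1],1],[[0.6,0,29.6],[0,0,0.1],1],[[0.6,-0.1,29.7],[0,0,0.1],1],[[0,0,0],[0,0,0],1],[[0,0,0],[0,0,0],1]]
```

Emit:
step_arm --deltas '[[[1.5, 0, 30], [0, 0, 0], 1], [[0, 0, 30], [0, 0, 0], 1], [[0, 0, 29], [0, 0, 0], 1], [[0, 0, 0], [0, 0, 0], 1], [[0, 0, 0], [0, 0, 0], 1]]'

```text
time_s: 39.55
position: [0.4228, 0.2453, 0.0535]
tool_rot: [0.001, -0.263, 0.965, 0.0]
force: [0.4, -0.3, 0.6]
opening: 0.0854
grip_force: 0.0
```

Emit:
step_arm --deltas '[[[0, 0, 0], [0, 0, 0], -1], [[0, 0, 0], [0, 0, 0], -1], [[0, 0, 0], [0, 0, 0], -1], [[0, 0, 0], [0, 0, 0], -1], [[0, 0, 0], [0, 0, 0], -1]]'

```text
time_s: 40.17
position: [0.422, 0.2447, 0.053]
tool_rot: [0.001, -0.263, 0.965, 0.0]
force: [-0.6, -2.0, 11.0]
opening: 0.0461
grip_force: 49.7
```

Emit:
step_arm --deltas '[[[0, 0, -10], [0, 0, 0], -1], [[0, 0, -30], [0, 0, 0], -1], [[0, 0, -40], [0, 0, 0], -1], [[0, 0, -40], [0, 0, 0], -1], [[0, 0, 0], [0, 0, 0], -1]]'

```text
time_s: 40.8
position: [0.423, 0.2455, 0.1748]
tool_rot: [0.003, -0.263, 0.965, 0.001]
force: [0.8, 0.8, -3.4]
opening: 0.0459
grip_force: 52.2
```

```bash
python3 - <<'E'
from h import *
print(pose())
c=np.array([.4616,-.0673])
plan([(*c,.175,-5.3,-1)],wmax=9.8)
E
```

```text
[  0.42300366   0.24547766   0.17481961 120.52001727]
[[[9.7,-22.2,-0.1],[0,0,9.7],-1],[[5.7,-23.6,0],[0,0,9.7],-1],[[1.8,-24.2,-0.1],[0,0,9.7],-1],[[-2.4,-24.1,-0.1],[0,0,9.7],-1],[[-6.4,-23.4,-0.1],[0,0,9.7],-1]]
[[[-10.2,-21.9,0],[0,0,9.7],-1],[[-13.9,-19.9,-0.1],[0,0,9.7],-1],[[-16.9,-17.4,-0.1],[0,0,9.7],-1],[[-19.7,-14.2,0],[0,0,9.7],-1],[[-21.7,-10.7,-0.1],[0,0,9.7],-1]]
[[[-23.3,-6.9,-0.1],[0,0,9.7],-1],[[-24,-2.8,-0.1],[0,0,9.7],-1],[[-24.2,1.2,0],[0,0,9.7],-1],[[0,0,0],[0,0,0],-1],[[0,0,0],[0,0,0],-1]]
```

Emit:
step_arm --deltas '[[[9.5, -22, 0], [0, 0, 9.7], -1], [[5.5, -23.5, 0], [0, 0, 9.7], -1], [[2, -24, 0], [0, 0, 9.7], -1], [[-2.5, -24, 0], [0, 0, 9.7], -1], [[-6.5, -23.5, 0], [0, 0, 9.7], -1]]'

```text
time_s: 41.42
position: [0.4351, 0.1237, 0.1705]
tool_rot: [-0.001, 0.159, 0.987, -0.0]
force: [0.3, -0.6, -3.2]
opening: 0.046
grip_force: 52.3
```

Emit:
step_arm --deltas '[[[-10, -22, 0], [0, 0, 9.7], -1], [[-14, -20, 0], [0, 0, 9.7], -1], [[-17, -17.5, 0], [0, 0, 9.7], -1], [[-19.5, -14, 0], [0, 0, 9.7], -1], [[-21.5, -10.5, 0], [0, 0, 9.7], -1]]'

```text
time_s: 42.05
position: [0.4498, 0.0039, 0.1705]
tool_rot: [-0.001, 0.55, 0.835, -0.001]
force: [0.0, 0.6, -3.2]
opening: 0.0461
grip_force: 52.3
```

Emit:
step_arm --deltas '[[[-23.5, -7, 0], [0, 0, 9.7], -1], [[-24, -3, 0], [0, 0, 9.7], -1], [[-24, 1, 0], [0, 0, 9.7], -1], [[0, 0, 0], [0, 0, 0], -1], [[0, 0, 0], [0, 0, 0], -1]]'

```text
time_s: 42.68
position: [0.4585, -0.0671, 0.1709]
tool_rot: [-0.001, 0.74, 0.673, -0.001]
force: [-0.2, 0.3, -2.1]
opening: 0.0459
grip_force: 52.3
```

Emit:
step_arm --deltas '[[[0, 0, 0], [0, 0, 0], -1], [[0, 0, 0], [0, 0, 0], -1], [[0, 0, 0], [0, 0, 0], -1], [[0, 0, 0], [0, 0, 0], -1], [[0, 0, 0], [0, 0, 0], -1]]'

```text
time_s: 43.3
position: [0.4595, -0.0675, 0.1718]
tool_rot: [0.0, 0.741, 0.672, 0.0]
force: [0.4, -0.2, -1.7]
opening: 0.0461
grip_force: 52.3
```

```bash
python3 - <<'E'
from h import *
s=ctrl.observe();print(pose())
im=save('wrist','w11');K,E=cam('wrist',s);np.savez('w11',K=K,E=E)
for n in ['pack1','well1','dock']: print(n,[(np.round(d['centre'],4).tolist(),round(d['confidence'],2)) for d in ctrl.pinpoint('wrist',n)[:5]])
plan([(.4616,-.0673,.12,-5.3,-1,30)])
E
```

```text
[ 0.45948226 -0.06746039  0.17176457 -5.57082169]
pack1 [([0.4547, -0.0695, 0.1163], 0.83)]
well1 [([0.4643, 0.0078, 0.0089], 0.59), ([0.4614, -0.0675, 0.0111], 0.57), ([0.4542, -0.071, 0.1167], 0.55)]
dock [([0.4596, -0.0699, -0.0035], 0.97)]
[[[0.2,1.1,25.9],[0,0,-0.1],-1],[[0.3,1,25.8],[0,0,-0.1],-1],[[0,0,0],[0,0,0],-1],[[0,0,0],[0,0,0],-1],[[0,0,0],[0,0,0],-1]]
```

Emit:
step_arm --deltas '[[[0, 2, 26], [0, 0, 0], -1], [[0, 0, 26], [0, 0, 0], -1], [[0, 0, 4], [0, 0, 0], -1], [[0, 0, 0], [0, 0, 0], -1], [[0, 0, 0], [0, 0, 0], -1]]'

```text
time_s: 44.12
position: [0.4622, -0.0678, 0.1166]
tool_rot: [0.001, 0.741, 0.672, 0.001]
force: [0.5, 0.9, -2.3]
opening: 0.046
grip_force: 52.3
```

Emit:
step_arm --deltas '[[[0, 0, 0], [0, 0, 0], -1], [[0, 0, 3], [0, 0, 0], -1], [[0, 0, 3], [0, 0, 0], -1], [[0, 0, 3], [0, 0, 0], -1], [[0, 0, 0], [0, 0, 0], -1]]'

```text
time_s: 44.75
position: [0.4612, -0.0677, 0.1064]
tool_rot: [-0.0, 0.741, 0.672, -0.0]
force: [0.1, -0.1, -1.7]
opening: 0.046
grip_force: 52.3
```

Emit:
step_arm --deltas '[[[0, 0, 2], [0, 0, 0], -1], [[0, 0, 3], [0, 0, 0], -1], [[0, 0, 3], [0, 0, 0], -1], [[0, 0, 0], [0, 0, 0], -1], [[0, 0, 0], [0, 0, 0], -1]]'

```text
time_s: 45.38
position: [0.4615, -0.0677, 0.0987]
tool_rot: [0.0, 0.741, 0.672, 0.0]
force: [-0.8, 0.4, -2.7]
opening: 0.046
grip_force: 52.3
```

Emit:
step_arm --deltas '[[[0, 0, 6], [0, 0, 0], -1], [[0, 0, 6], [0, 0, 0], -1], [[0, 0, 6], [0, 0, 0], -1], [[0, 0, 6], [0, 0, 0], -1], [[0, 0, 0], [0, 0, 0], -1]]'

```text
time_s: 46.0
position: [0.461, -0.0676, 0.0741]
tool_rot: [-0.0, 0.741, 0.672, -0.0]
force: [0.3, -1.3, -2.2]
opening: 0.0462
grip_force: 52.4
```

Emit:
step_arm --deltas '[[[0, 0, 4], [0, 0, 0], -1], [[0, 0, 3], [0, 0, 0], -1], [[0, 0, 3], [0, 0, 0], -1], [[0, 0, 2.5], [0, 0, 0], -1], [[0, 0, 0], [0, 0, 0], -1]]'

```text
time_s: 46.62
position: [0.4615, -0.0676, 0.063]
tool_rot: [-0.0, 0.741, 0.672, 0.0]
force: [-3.6, 1.5, 10.9]
opening: 0.0459
grip_force: 53.8
```

Emit:
step_arm --deltas '[[[0, 0, 0], [0, 0, 0], 1], [[0, 0, 0], [0, 0, 0], 1], [[0, 0, 0], [0, 0, 0], 1], [[0, 0, -30], [0, 0, 0], 1], [[0, 0, -40], [0, 0, 0], 1]]'

```text
time_s: 47.25
position: [0.4606, -0.0676, 0.1322]
tool_rot: [-0.001, 0.741, 0.672, -0.001]
force: [0.1, -0.6, 0.1]
opening: 0.085
grip_force: 0.0
```

Emit:
step_arm --deltas '[[[0, 0, -30], [0, 0, 0], 1], [[0, 0, -20], [0, 0, 0], 1], [[0, 0, 0], [0, 0, 0], 1], [[0, 0, 0], [0, 0, 0], 1], [[0, 0, 0], [0, 0, 0], 1]]'

```text
time_s: 47.88
position: [0.4607, -0.0676, 0.1811]
tool_rot: [-0.001, 0.741, 0.672, -0.001]
force: [0.9, 0.1, -0.5]
opening: 0.0853
grip_force: 0.0
```

```bash
python3 - <<'E'
from h import *
s=ctrl.observe(); print(pose())
save('wrist','w12'); 
for n in ['pack1']: print(n,[(np.round(d['centre'],4).tolist(),round(d['confidence'],2)) for d in ctrl.pinpoint('wrist',n)[:5]])
save('top','t12'); print([(np.round(d['centre'],4).tolist(),round(d['confidence'],2)) for d in ctrl.pinpoint('top','pack1')[:6]])
plan([(.501,.262,.27,155.8,1)],wmax=9.8)
E
```

```text
[ 0.46068553 -0.06758775  0.18108166 -5.58432849]
pack1 [([0.4583, -0.0717, 0.0077], 0.65)]
[([0.4333, 0.4046, 0.0023], 0.73), ([0.4947, 0.2385, -0.0004], 0.71), ([0.524, 0.3984, 0.0101], 0.64), ([0.506, -0.3395, 0.1324], 0.32)]
[[[19.5,0.4,-5.2],[0,0,-9.5],1],[[19.2,3.7,-5.2],[0,0,-9.5],1],[[18.3,6.8,-5.2],[0,0,-9.5],1],[[17,9.7,-5.2],[0,0,-9.5],1],[[15.1,12.4,-5.2],[0,0,-9.5],1]]
[[[12.9,14.7,-5.2],[0,0,-9.5],1],[[10.2,16.6,-5.2],[0,0,-9.5],1],[[7.4,18.1,-5.2],[0,0,-9.5],1],[[4.3,19,-5.2],[0,0,-9.5],1],[[1.1,19.5,-5.2],[0,0,-9.5],1]]
[[[-2.1,19.5,-5.2],[0,0,-9.5],1],[[-5.3,18.7,-5.2],[0,0,-9.5],1],[[-8.4,17.7,-5.2],[0,0,-9.5],1],[[-11.1,16,-5.2],[0,0,-9.5],1],[[-13.7,14,-5.2],[0,0,-9.5],1]]
[[[-15.7,11.6,-5.2],[0,0,-9.5],1],[[-17.5,8.7,-5.1],[0,0,-9.5],1],[[0,0,0],[0,0,0],1],[[0,0,0],[0,0,0],1],[[0,0,0],[0,0,0],1]]
```

Emit:
step_arm --deltas '[[[19.5, 0.5, -5], [0, 0, -9.5], 1], [[19, 3.5, -5], [0, 0, -9.5], 1], [[18.5, 7, -5], [0, 0, -9.5], 1], [[17, 9.5, -5], [0, 0, -9.5], 1], [[15, 12.5, -5], [0, 0, -9.5], 1]]'

```text
time_s: 48.7
position: [0.4731, 0.0298, 0.2071]
tool_rot: [-0.0, 0.405, 0.914, -0.0]
force: [-0.9, 0.1, 0.8]
opening: 0.0851
grip_force: 0.0
```

Emit:
step_arm --deltas '[[[13, 14.5, -5], [0, 0, -9.5], 1], [[10, 16.5, -5], [0, 0, -9.5], 1], [[7.5, 18, -5], [0, 0, -9.5], 1], [[4.5, 19, -5], [0, 0, -9.5], 1], [[1, 19.5, -5], [0, 0, -9.5], 1]]'

```text
time_s: 49.32
position: [0.4844, 0.1265, 0.2321]
tool_rot: [-0.0, 0.002, 1.0, -0.0]
force: [0.4, 0.4, -0.1]
opening: 0.0857
grip_force: 0.0
```

Emit:
step_arm --deltas '[[[-2, 19.5, -5], [0, 0, -9.5], 1], [[-5.5, 18.5, -6], [0, 0, -9.5], 1], [[-8.5, 17.5, -6], [0, 0, -9.5], 1], [[-11, 16, -6], [0, 0, -9.5], 1], [[-13.5, 14, -6], [0, 0, -9.5], 1]]'

```text
time_s: 49.95
position: [0.4962, 0.2229, 0.2611]
tool_rot: [-0.0, -0.401, 0.916, -0.0]
force: [0.1, -0.4, 0.3]
opening: 0.0853
grip_force: 0.0
```

Emit:
step_arm --deltas '[[[-15.5, 11.5, -5], [0, 0, -9.5], 1], [[-17.5, 8.5, -5], [0, 0, -9.5], 1], [[0, 0, 0], [0, 0, 0], 1], [[0, 0, 0], [0, 0, 0], 1], [[0, 0, 0], [0, 0, 0], 1]]'

```text
time_s: 50.58
position: [0.5008, 0.26, 0.2709]
tool_rot: [-0.0, -0.543, 0.84, -0.0]
force: [0.1, -0.4, -0.4]
opening: 0.0857
grip_force: 0.0
```

```bash
python3 - <<'E'
from h import *
s=ctrl.observe(); P=pose(); print(P,s['q'][5])
im=save('wrist','w13');K,E=cam('wrist',s);np.savez('w13',K=K,E=E)
print([(np.round(d['centre'],4).tolist(),round(d['confidence'],2)) for d in ctrl.pinpoint('wrist','pack1')[:5]])
M=down(P[3])[:2,:2]
def ana(fn,K,E,P,guess):
    im=cv2.imread(fn); c=proj([[*guess,.085]],K,E)[0].astype(int); x0,y0=c-[38,38]
    roi=im[y0:y0+76,x0:x0+76].astype(int); g=roi.max(2)
    vals=np.percentile(g,[5,20,40]); 
    m=((g>18)&(g<60)).astype(np.uint8) if True else 0
    m=(g<60).astype(np.uint8)
    w=((roi.min(2)>170)).astype(np.uint8)
    m=cv2.morphologyEx(m|cv2.dilate(w,np.ones((3,3))),cv2.MORPH_OPEN,np.ones((9,9)))
    k=max(cv2.findContours(m,cv2.RETR_EXTERNAL,cv2.CHAIN_APPROX_NONE)[0],key=cv2.contourArea)
    r=cv2.minAreaRect(k); b=cv2.boxPoints(r)+[x0,y0]; W=back(b,.085,K,E); Mt=down(P[3])[:2,:2]
    print(fn,vals,r[1:],'tool corners',((W-P[:2])@Mt*1e3).round(1).tolist(), W.mean(0))
    ws=np.argwhere(w); print('spot',(back([ws.mean(0)[::-1]+[x0,y0]],.085,K,E)-P[:2])@Mt*1e3)
ana('pics/w13.png',K,E,P,(.491,.2405))
d=np.load('w10.npz'); ana('pics/w10.png',d['K'],d['E'],np.array([.44743383,.25876101,.26954914,120.34458]),(.4224,.245))
E
```

```text
[  0.50076353   0.26001283   0.27085976 155.78316834] -2.260989539906092
[([0.5246, 0.4, 0.0068], 0.93), ([0.4351, 0.4007, 0.0065], 0.83), ([0.4948, 0.2394, -0.0013], 0.79)]
pics/w13.png [ 32.  35. 135.] ((39.0, 41.0), 90.0) tool corners [[50.8, -27.9], [50.8, 23.0], [1.8, 23.9], [1.7, -28.9]] [0.49225812 0.23503349]
spot [[ 23.00699255 -15.73504213]]
pics/w10.png [23. 36. 97.] ((39.0, 41.0), 90.0) tool corners [[54.4, -28.3], [54.4, 22.2], [5.8, 23.1], [5.8, -29.3]] [0.42303034 0.24090958]
spot [[ 28.09174586 -15.69652605]]
```

Emit:
step_arm --deltas '[[[8, 0.5, 43], [0, 0, 0], 1], [[8, 0.5, 43], [0, 0, 0], 1], [[7.5, 0, 43], [0, 0, 0], 1], [[0, 0, 0], [0, 0, 0], 1], [[0, 0, 0], [0, 0, 0], 1]]'

```text
time_s: 51.3
position: [0.4917, 0.2402, 0.1436]
tool_rot: [0.001, -0.544, 0.839, -0.0]
force: [1.4, 0.5, 0.5]
opening: 0.0856
grip_force: 0.0
```

```bash
python3 - <<'E'
from h import *
print(pose())
plan([(.4903,.2391,.053,155.8,1,30)])
E
```

```text
[4.91699694e-01 2.40216732e-01 1.43637714e-01 1.55885531e+02]
[[[0.4,0.2,22.7],[0,0,0],1],[[0.5,0.3,22.6],[0,0,0],1],[[0.4,0.2,22.7],[0,0,0],1],[[0.4,0.2,22.6],[0,0,0],1],[[0,0,0],[0,0,0],1]]
```

Emit:
step_arm --deltas '[[[1, 0.5, 30], [0, 0, 0], 1], [[0, 0, 30], [0, 0, 0], 1], [[0, 0, 30], [0, 0, 0], 1], [[0, 0, 0], [0, 0, 0], 1], [[0, 0, 0], [0, 0, 0], 1]]'

```text
time_s: 51.92
position: [0.4912, 0.2399, 0.0542]
tool_rot: [0.002, -0.544, 0.839, -0.0]
force: [0.4, 0.8, 1.2]
opening: 0.085
grip_force: 0.0
```

Emit:
step_arm --deltas '[[[0, 0, 0], [0, 0, 0], -1], [[0, 0, 0], [0, 0, 0], -1], [[0, 0, 0], [0, 0, 0], -1], [[0, 0, 0], [0, 0, 0], -1], [[0, 0, 0], [0, 0, 0], -1]]'

```text
time_s: 52.55
position: [0.4906, 0.2394, 0.0536]
tool_rot: [0.001, -0.544, 0.839, -0.0]
force: [-0.6, -1.1, 9.0]
opening: 0.046
grip_force: 50.0
```

Emit:
step_arm --deltas '[[[0, 0, -10], [0, 0, 0], -1], [[0, 0, -30], [0, 0, 0], -1], [[0, 0, -40], [0, 0, 0], -1], [[0, 0, -40], [0, 0, 0], -1], [[0, 0, 0], [0, 0, 0], -1]]'

```text
time_s: 53.18
position: [0.4916, 0.2399, 0.1756]
tool_rot: [0.003, -0.544, 0.839, -0.0]
force: [-0.7, 0.8, -2.8]
opening: 0.0458
grip_force: 52.1
```

```bash
python3 - <<'E'
from h import *
print(pose())
a=np.radians(5.3); c=np.array([.4614,-.0675])+.074*np.array([np.sin(a),np.cos(a)]); print(c)
plan([(*c,.175,-5.4,-1)],wmax=9.8)
E
```

```text
[  0.49157873   0.2399475    0.17559637 155.91849805]
[0.46823542 0.00618363]
[[[13.1,-4.4,0],[0,0,9.5],-1],[[12.2,-6.4,0],[0,0,9.5],-1],[[11,-8.4,0],[0,0,9.5],-1],[[9.5,-10.1,0],[0,0,9.5],-1],[[7.6,-11.5,-0.1],[0,0,9.5],-1]]
[[[5.7,-12.6,0],[0,0,9.5],-1],[[3.4,-13.4,0],[0,0,9.5],-1],[[1.3,-13.8,0],[0,0,9.5],-1],[[-1.1,-13.7,0],[0,0,9.5],-1],[[-3.3,-13.5,0],[0,0,9.5],-1]]
[[[-5.5,-12.6,0],[0,0,9.5],-1],[[-7.5,-11.6,0],[0,0,9.5],-1],[[-9.3,-10.3,0],[0,0,9.5],-1],[[-10.9,-8.5,0],[0,0,9.5],-1],[[-12.1,-6.6,-0.1],[0,0,9.5],-1]]
[[[-13.1,-4.5,0],[0,0,9.5],-1],[[-13.6,-2.4,0],[0,0,9.5],-1],[[0,0,0],[0,0,0],-1],[[0,0,0],[0,0,0],-1],[[0,0,0],[0,0,0],-1]]
```

Emit:
step_arm --deltas '[[[13, -4.5, 0], [0, 0, 9.5], -1], [[12, -6.5, 0], [0, 0, 9.5], -1], [[11, -8.5, 0], [0, 0, 9.5], -1], [[9.5, -10, 0], [0, 0, 9.5], -1], [[7.5, -11.5, 0], [0, 0, 9.5], -1]]'

```text
time_s: 53.8
position: [0.482, 0.1697, 0.1708]
tool_rot: [-0.001, -0.157, 0.988, -0.0]
force: [0.5, 0.6, -2.4]
opening: 0.0458
grip_force: 52.1
```

Emit:
step_arm --deltas '[[[5.5, -12.5, 0], [0, 0, 9.5], -1], [[3.5, -13.5, 0], [0, 0, 9.5], -1], [[1.5, -14, 0], [0, 0, 9.5], -1], [[-1, -13.5, 0], [0, 0, 9.5], -1], [[-3.5, -13.5, 0], [0, 0, 9.5], -1]]'

```text
time_s: 54.42
position: [0.4751, 0.1011, 0.1709]
tool_rot: [-0.001, 0.254, 0.967, -0.001]
force: [-0.6, -0.3, -2.0]
opening: 0.046
grip_force: 52.1
```

Emit:
step_arm --deltas '[[[-5.5, -12.5, 0], [0, 0, 9.5], -1], [[-7.5, -11.5, 0], [0, 0, 9.5], -1], [[-9.5, -10.5, 0], [0, 0, 9.5], -1], [[-11, -8.5, 0], [0, 0, 9.5], -1], [[-12, -6.5, 0], [0, 0, 9.5], -1]]'

```text
time_s: 55.05
position: [0.4685, 0.0324, 0.1709]
tool_rot: [-0.001, 0.622, 0.783, -0.001]
force: [0.4, 0.2, -1.7]
opening: 0.0464
grip_force: 52.1
```

Emit:
step_arm --deltas '[[[-13, -4.5, 0], [0, 0, 9.5], -1], [[-13.5, -2.5, 0], [0, 0, 9.5], -1], [[0, 0, 0], [0, 0, 0], -1], [[0, 0, 0], [0, 0, 0], -1], [[0, 0, 0], [0, 0, 0], -1]]'

```text
time_s: 55.68
position: [0.4666, 0.006, 0.172]
tool_rot: [-0.0, 0.74, 0.673, -0.0]
force: [-0.1, -0.7, -2.5]
opening: 0.046
grip_force: 52.1
```

```bash
python3 - <<'E'
from h import *
print(pose())
plan([(.4682,.0060,.12,-5.4,-1,30)])
E
```

```text
[ 0.46662866  0.00603563  0.17197261 -5.45154408]
[[[0.1,0.8,26],[0,0,0],-1],[[0,0.8,26],[0,0,0],-1],[[0,0,0],[0,0,0],-1],[[0,0,0],[0,0,0],-1],[[0,0,0],[0,0,0],-1]]
```

Emit:
step_arm --deltas '[[[0, 1.5, 26], [0, 0, 0], -1], [[0, 0, 26], [0, 0, 0], -1], [[0, 0, 4], [0, 0, 0], -1], [[0, 0, 0], [0, 0, 0], -1], [[0, 0, 0], [0, 0, 0], -1]]'

```text
time_s: 56.3
position: [0.4691, 0.0055, 0.1171]
tool_rot: [0.001, 0.741, 0.672, 0.001]
force: [0.5, -0.8, -3.1]
opening: 0.0456
grip_force: 52.2
```

Emit:
step_arm --deltas '[[[0, 0, 0], [0, 0, 0], -1], [[0, 0, 3], [0, 0, 0], -1], [[0, 0, 3], [0, 0, 0], -1], [[0, 0, 3], [0, 0, 0], -1], [[0, 0, 0], [0, 0, 0], -1]]'

```text
time_s: 56.92
position: [0.468, 0.0055, 0.1069]
tool_rot: [-0.0, 0.741, 0.672, -0.0]
force: [-0.1, -0.1, -3.3]
opening: 0.0457
grip_force: 52.2
```

Emit:
step_arm --deltas '[[[0, 0, 2], [0, 0, 0], -1], [[0, 0, 3], [0, 0, 0], -1], [[0, 0, 3], [0, 0, 0], -1], [[0, 0, 0], [0, 0, 0], -1], [[0, 0, 0], [0, 0, 0], -1]]'

```text
time_s: 57.55
position: [0.4683, 0.0055, 0.0992]
tool_rot: [-0.0, 0.741, 0.672, -0.0]
force: [-0.5, 0.2, -2.3]
opening: 0.046
grip_force: 52.2
```

Emit:
step_arm --deltas '[[[0, 0, 6], [0, 0, 0], -1], [[0, 0, 6], [0, 0, 0], -1], [[0, 0, 6], [0, 0, 0], -1], [[0, 0, 6], [0, 0, 0], -1], [[0, 0, 0], [0, 0, 0], -1]]'

```text
time_s: 58.18
position: [0.4678, 0.0055, 0.0746]
tool_rot: [-0.0, 0.741, 0.672, -0.0]
force: [-0.7, 0.3, -3.1]
opening: 0.0454
grip_force: 52.2
```

Emit:
step_arm --deltas '[[[0, 0, 4], [0, 0, 0], -1], [[0, 0, 3], [0, 0, 0], -1], [[0, 0, 3], [0, 0, 0], -1], [[0, 0, 3], [0, 0, 0], -1], [[0, 0, 0], [0, 0, 0], -1]]'

```text
time_s: 58.8
position: [0.4684, 0.0056, 0.0635]
tool_rot: [0.0, 0.741, 0.672, 0.0]
force: [-5.5, 1.6, 19.3]
opening: 0.0454
grip_force: 54.6
```

Emit:
step_arm --deltas '[[[0, 0, 0], [0, 0, 0], 1], [[0, 0, 0], [0, 0, 0], 1], [[0, 0, 0], [0, 0, 0], 1], [[0, 0, -30], [0, 0, 0], 1], [[0, 0, -40], [0, 0, 0], 1]]'

```text
time_s: 59.42
position: [0.4673, 0.0054, 0.132]
tool_rot: [-0.001, 0.741, 0.672, -0.001]
force: [0.8, 0.3, 0.3]
opening: 0.0855
grip_force: 0.0
```

Emit:
step_arm --deltas '[[[0, 0, -40], [0, 0, 0], 1], [[0, 0, -40], [0, 0, 0], 1], [[0, 0, -40], [0, 0, 0], 1], [[0, 0, 0], [0, 0, 0], 1], [[0, 0, 0], [0, 0, 0], 1]]'

```text
time_s: 60.05
position: [0.4677, 0.0054, 0.2515]
tool_rot: [-0.0, 0.741, 0.672, -0.0]
force: [-0.2, -0.2, -0.7]
opening: 0.0854
grip_force: 0.0
```

```bash
python3 - <<'E'
from h import *
print(pose())
save('wrist','w14')
print([(np.round(d['centre'],4).tolist(),round(d['confidence'],2)) for d in ctrl.pinpoint('wrist','pack1')[:5]])
plan([(.496,-.359,.33,-18.2,1)])
E
```

```text
[ 4.67738177e-01  5.44319370e-03  2.51546846e-01 -5.58238899e+00]
[([0.4578, -0.0705, 0.0048], 0.79), ([0.4673, 0.0064, 0.0068], 0.69)]
[[[-40,7.1,-8.8],[0,0,1.4],1],[[-39.8,8,-8.8],[0,0,1.4],1],[[-39.6,9.1,-8.8],[0,0,1.4],1],[[-39.4,10,-8.8],[0,0,1.4],1],[[-39.1,10.9,-8.8],[0,0,1.4],1]]
[[[-38.8,11.9,-8.8],[0,0,1.4],1],[[-38.5,12.9,-8.8],[0,0,1.4],1],[[-38.3,13.8,-8.8],[0,0,1.4],1],[[-37.8,14.7,-8.8],[0,0,1.4],1],[[0,0,0],[0,0,0],1]]
```

Emit:
step_arm --deltas '[[[-40, 7, -9], [0, 0, 1.4], 1], [[-40, 8, -9], [0, 0, 1.4], 1], [[-39.5, 9, -9], [0, 0, 1.4], 1], [[-39.5, 10, -9], [0, 0, 1.4], 1], [[-39, 11, -9], [0, 0, 1.4], 1]]'

```text
time_s: 60.78
position: [0.4834, -0.1982, 0.296]
tool_rot: [-0.001, 0.781, 0.625, -0.001]
force: [0.2, 0.4, 0.0]
opening: 0.0855
grip_force: 0.0
```

Emit:
step_arm --deltas '[[[-39, 12, -9], [0, 0, 1.4], 1], [[-38.5, 13, -9], [0, 0, 1.4], 1], [[-38.5, 14, -9], [0, 0, 1.4], 1], [[-38, 14.5, -8], [0, 0, 1.4], 1], [[0, 0, 0], [0, 0, 0], 1]]'

```text
time_s: 61.4
position: [0.4964, -0.362, 0.3307]
tool_rot: [-0.001, 0.811, 0.585, -0.0]
force: [0.0, -0.1, -0.1]
opening: 0.0851
grip_force: 0.0
```

Emit:
step_arm --deltas '[[[0, 0, 0], [0, 0, 0], 1], [[0, 0, 0], [0, 0, 0], 1], [[0, 0, 0], [0, 0, 0], 1], [[0, 0, 0], [0, 0, 0], 1], [[0, 0, 0], [0, 0, 0], 1]]'

```text
time_s: 62.02
position: [0.4968, -0.3594, 0.3324]
tool_rot: [0.0, 0.81, 0.587, 0.0]
force: [-0.6, 0.6, -0.3]
opening: 0.0856
grip_force: 0.0
```

```bash
python3 - <<'E'
from h import *
s=ctrl.observe(); P=pose(); print(P)
im=save('wrist','w15');K,E=cam('wrist',s);np.savez('w15',K=K,E=E,P=P)
for n in ['cover_grip','cover']: print([(np.round(d['centre'],4).tolist(),round(d['confidence'],2)) for d in ctrl.pinpoint('wrist',n)[:5]])
c=proj([[.503,-.337,.138]],K,E)[0]; print(c)
g=im.max(2); m=(g<70).astype(np.uint8); m[240:]=0
for k in cv2.findContours(m,cv2.RETR_EXTERNAL,cv2.CHAIN_APPROX_NONE)[0]:
    if cv2.contourArea(k)>200:
        r=cv2.minAreaRect(k); b=cv2.boxPoints(r); W=back(b,.138,K,E); print(r,W.round(4).tolist(),W.mean(0),((W.mean(0)-P[:2])@down(P[3])[:2,:2]*1e3))
        e=W[np.argmax([np.linalg.norm(W[i]-W[i-1]) for i in range(4)])]-W[np.argmax([np.linalg.norm(W[i]-W[i-1]) for i in range(4)])-1]; print(np.degrees(np.arctan2(e[1],e[0])),np.linalg.norm(e))
E
```

```text
[  0.49678031  -0.35944326   0.33236592 -18.15731773]
[([0.5018, -0.3372, 0.1303], 0.88)]
[([0.5026, -0.3418, -0.0006], 0.65)]
[253.10256344 151.03529066]
((436.1800231933594, 157.739990234375), (31.840177536010742, 49.037715911865234), 37.18470764160156) [[0.6907, -0.4214], [0.7348, -0.3831], [0.7625, -0.4176], [0.7186, -0.458]] [ 0.72666317 -0.42002487] [ 14.07281991 237.3146008 ]
-137.37254860128687 0.0596153328495643
((418.6979675292969, 125.78858947753906), (19.05845832824707, 53.58381271362305), 79.99201965332031) [[0.6791, -0.3552], [0.7437, -0.3645], [0.7446, -0.3888], [0.6789, -0.3795]] [ 0.71157903 -0.37199999] [ 55.00564664 208.01571783]
171.96821002105628 0.06641848275329361
((252.5, 151.0), (84.0, 17.0), 90.0) [[0.5085, -0.284], [0.5286, -0.2906], [0.4955, -0.3939], [0.4738, -0.3867]] [ 0.50158428 -0.33881042] [21.10246151 -1.86500146]
-107.72280550528741 0.10844148539410897
((461.37286376953125, 101.72724914550781), (78.85841369628906, 73.87200927734375), 36.714202880859375) [[0.7022, -0.3459], [0.7628, -0.2956], [0.83, -0.3728], [0.7704, -0.4298]] [ 0.76632923 -0.36102408] [ 82.49666036 256.61921054]
129.09026900919892 0.1081407628807315
((194.5380401611328, 62.12920379638672), (32.96100997924805, 68.71835327148438), 67.2490234375) [[0.4273, -0.199], [0.5086, -0.1959], [0.512, -0.2311], [0.4285, -0.2352]] [ 0.46911173 -0.21531856] [128.32564869 -71.20397262]
-177.2069662858149 0.08357862865340653
((173.8968505859375, 24.02865219116211), (40.7889289855957, 44.32182693481445), 74.47589111328125) [[0.438, -0.1478], [0.4886, -0.152], [0.486, -0.193], [0.4336, -0.1891]] [ 0.46155127 -0.17046239] [168.59213852 -92.36635533]
175.70670049595375 0.052473879874643296
```

```bash
python3 - <<'E'
from h import *
plan([(.5016,-.3388,.17,-18.0,1),(.5016,-.3388,.112,-18.0,1,20)])
E
```

```text
[[[5.3,-0.5,40.6],[0,0,0],1],[[5.4,-0.4,40.6],[0,0,0],1],[[5.3,-0.5,40.5],[0,0,0],1],[[5.3,-0.5,40.6],[0,0,0],1],[[0,0,19.3],[0,0,-0.1],1]]
[[[0,0,19.4],[0,0,-0.1],1],[[0,0,19.3],[0,0,-0.1],1],[[0,0,0],[0,0,0],1],[[0,0,0],[0,0,0],1],[[0,0,0],[0,0,0],1]]
```

Emit:
step_arm --deltas '[[[5.5, -0.5, 40.5], [0, 0, 0], 1], [[5.5, -0.5, 40.5], [0, 0, 0], 1], [[5.5, -0.5, 40.5], [0, 0, 0], 1], [[5.5, -0.5, 40.5], [0, 0, 0], 1], [[0, 0, 0], [0, 0, 0], 1]]' --newtons 90

```text
time_s: 62.8
position: [0.4997, -0.3366, 0.1673]
tool_rot: [-0.003, 0.81, 0.587, -0.001]
force: [-0.9, -0.3, 0.4]
opening: 0.0856
grip_force: 0.0
```

Emit:
step_arm --deltas '[[[0, 0, 20], [0, 0, 0], 1], [[0, 0, 20], [0, 0, 0], 1], [[0, 0, 18], [0, 0, 0], 1], [[0, 0, 0], [0, 0, 0], 1], [[0, 0, 0], [0, 0, 0], 1]]'

```text
time_s: 63.42
position: [0.5023, -0.3387, 0.1132]
tool_rot: [0.001, 0.81, 0.586, 0.0]
force: [0.4, -0.9, -0.2]
opening: 0.0853
grip_force: 0.0
```

Aligned. Close and lift.

Emit:
step_arm --deltas '[[[0, 0, 1], [0, 0, 0], -1], [[0, 0, 0], [0, 0, 0], -1], [[0, 0, 0], [0, 0, 0], -1], [[0, 0, 0], [0, 0, 0], -1], [[0, 0, 0], [0, 0, 0], -1]]'

```text
time_s: 64.05
position: [0.5016, -0.3382, 0.1119]
tool_rot: [-0.0, 0.81, 0.586, -0.0]
force: [-1.6, 1.9, 5.5]
opening: 0.0166
grip_force: 88.1
```

Emit:
step_arm --deltas '[[[0, 0, 0], [0, 0, 0], -1], [[0, 0, 0], [0, 0, 0], -1], [[0, 0, -5], [0, 0, 0], -1], [[0, 0, -15], [0, 0, 0], -1], [[0, 0, -25], [0, 0, 0], -1]]'

```text
time_s: 64.68
position: [0.5011, -0.3378, 0.1564]
tool_rot: [-0.001, 0.81, 0.587, -0.0]
force: [0.3, -0.3, -2.1]
opening: 0.0159
grip_force: 88.2
```

Emit:
step_arm --deltas '[[[0, 0, -30], [0, 0, 0], -1], [[0, 0, -30], [0, 0, 0], -1], [[0, 0, -20], [0, 0, 0], -1], [[0, 0, 0], [0, 0, 0], -1], [[0, 0, 0], [0, 0, 0], -1]]'

```text
time_s: 65.3
position: [0.5011, -0.3378, 0.2356]
tool_rot: [-0.001, 0.81, 0.586, -0.0]
force: [-0.9, -0.1, -3.4]
opening: 0.0163
grip_force: 88.2
```

```bash
python3 - <<'E'
from h import *
print(pose())
plan([(.4616,-.0673,.237,-5.3,-1,30)])
E
```

```text
[  0.50112581  -0.33781749   0.23560198 -18.18284803]
[[[24.5,-12.2,-0.1],[0,0,-1.3],-1],[[24.7,-11.6,-0.1],[0,0,-1.3],-1],[[25,-11.1,-0.2],[0,0,-1.3],-1],[[25.2,-10.5,-0.1],[0,0,-1.3],-1],[[25.5,-9.9,-0.1],[0,0,-1.3],-1]]
[[[25.7,-9.4,-0.1],[0,0,-1.3],-1],[[25.9,-8.8,-0.1],[0,0,-1.3],-1],[[26.1,-8.1,-0.2],[0,0,-1.3],-1],[[26.3,-7.6,-0.1],[0,0,-1.3],-1],[[26.4,-7,-0.1],[0,0,-1.3],-1]]
```

```bash
python3 - <<'E'
from h import *
K=CW['K']
def lsd(fn,E,z,roi,minl):
    g=cv2.cvtColor(cv2.imread(fn),cv2.COLOR_BGR2GRAY); L=cv2.createLineSegmentDetector().detect(g)[0].reshape(-1,4)
    for l in sorted(L,key=lambda l:-np.hypot(l[2]-l[0],l[3]-l[1])):
        if np.hypot(l[2]-l[0],l[3]-l[1])<minl: continue
        if not all(roi[0]<=a<=roi[2] for a in l[::2]) or not all(roi[1]<=a<=roi[3] for a in l[1::2]): continue
        w=back(l.reshape(2,2),z,K,E); d=w[1]-w[0]; an=np.degrees(np.arctan2(d[1],d[0])); an=(an+45)%90-45
        print(fn,l.round(0),'yaw',round(an,2),'len',round(np.linalg.norm(d)*1e3,1))
def EE(P):
    T=np.eye(4); T[:3,:3]=down(P[3]); T[:3,3]=P[:3]; return np.linalg.inv(T@CW['hand_eye'])
lsd('pics/w1.png',EE([.46038,-.08982,.24749,-5.741]),.055,(195,45,305,245),40)
lsd('pics/w14.png',EE([.467738,.005443,.251547,-5.582]),.055,(190,100,320,330),40)
d=np.load('w15.npz'); lsd('pics/w15.png',d['E'],.138,(150,20,370,260),40)
E
```

```text
pics/w1.png [285. 231. 289.  59.] yaw -4.94 len 218.5
pics/w1.png [291.  81. 288. 209.] yaw -4.92 len 163.8
pics/w1.png [209.  82. 216. 209.] yaw -4.99 len 162.5
pics/w1.png [219. 211. 212.  83.] yaw -4.95 len 162.8
pics/w1.png [291. 209. 294.  82.] yaw -4.85 len 162.4
pics/w1.png [288.  58. 214.  59.] yaw -4.77 len 87.2
pics/w1.png [219.  55. 291.  54.] yaw -4.82 len 83.9
pics/w1.png [216.  99. 218. 147.] yaw -4.97 len 57.9
pics/w1.png [273.  68. 273. 113.] yaw -4.82 len 51.5
pics/w1.png [273. 189. 272. 233.] yaw -5.43 len 63.3
pics/w1.png [219. 159. 221. 202.] yaw -4.88 len 57.8
pics/w1.png [232. 143. 230. 102.] yaw -3.95 len 50.2
pics/w14.png [285. 279. 288. 141.] yaw -4.96 len 203.4
pics/w14.png [290. 154. 287. 267.] yaw -4.88 len 164.9
pics/w14.png [214. 156. 220. 267.] yaw -5.0 len 163.4
pics/w14.png [222. 267. 217. 156.] yaw -4.95 len 163.2
pics/w14.png [290. 267. 293. 156.] yaw -4.83 len 163.3
pics/w14.png [287. 139. 219. 140.] yaw -4.71 len 87.0
pics/w14.png [224. 130. 289. 130.] yaw -4.92 len 82.9
pics/w14.png [221. 174. 223. 222.] yaw -5.12 len 67.8
pics/w14.png [273. 203.
[... 255 characters left out ...]
.png [319. 155. 297.  68.] yaw -0.0 len 109.3
pics/w15.png [214. 170. 183.  87.] yaw -0.02 len 108.0
pics/w15.png [243. 191. 244. 108.] yaw -19.24 len 106.2
pics/w15.png [291.  60. 216.  58.] yaw -19.21 len 89.2
pics/w15.png [327.  83. 370. 139.] yaw 23.31 len 89.6
pics/w15.png [339. 229. 321. 162.] yaw -0.08 len 100.5
pics/w15.png [367. 142. 326.  89.] yaw 23.35 len 85.3
pics/w15.png [157.  59. 215.  44.] yaw -4.97 len 72.2
pics/w15.png [286. 174. 290. 114.] yaw -19.48 len 76.5
pics/w15.png [164.  69. 220.  54.] yaw -4.63 len 68.8
pics/w15.png [226. 225. 279. 226.] yaw -19.48 len 75.0
pics/w15.png [212.  61. 166.  73.] yaw -4.97 len 58.2
pics/w15.png [222. 237. 261. 258.] yaw 40.15 len 63.6
```

Emit:
step_arm --deltas '[[[24.5, -12, 0], [0, 0, -1.3], -1], [[24.5, -11.5, 0], [0, 0, -1.3], -1], [[25, -11, 0], [0, 0, -1.3], -1], [[25, -10.5, 0], [0, 0, -1.3], -1], [[25.5, -10, 0], [0, 0, -1.3], -1]]'

```text
time_s: 65.92
position: [0.4813, -0.2016, 0.2356]
tool_rot: [-0.001, 0.775, 0.632, -0.0]
force: [0.3, -0.2, -3.6]
opening: 0.0163
grip_force: 88.3
```

Emit:
step_arm --deltas '[[[25.5, -9.5, 0], [0, 0, -1.3], -1], [[26, -9, 0], [0, 0, -1.3], -1], [[26, -8, 0], [0, 0, -1.3], -1], [[26.5, -7.5, 0], [0, 0, -1.3], -1], [[26.5, -7, 0], [0, 0, -1.3], -1]]'

```text
time_s: 66.55
position: [0.4612, -0.0664, 0.2357]
tool_rot: [-0.0, 0.738, 0.675, -0.0]
force: [-0.2, -0.1, -2.7]
opening: 0.0163
grip_force: 88.3
```

Emit:
step_arm --deltas '[[[0, 0, 0], [0, 0, 0], -1], [[0, 0, 0], [0, 0, 0], -1], [[0, 0, 0], [0, 0, 0], -1], [[0, 0, 0], [0, 0, 0], -1], [[0, 0, 0], [0, 0, 0], -1]]'

```text
time_s: 67.18
position: [0.4622, -0.0684, 0.2361]
tool_rot: [-0.0, 0.739, 0.674, -0.0]
force: [0.5, -0.0, -2.3]
opening: 0.0162
grip_force: 88.3
```

```bash
python3 - <<'E'
from h import *
K=CW['K']
def EE(P):
    T=np.eye(4); T[:3,:3]=down(P[3]); T[:3,3]=P[:3]; return np.linalg.inv(T@CW['hand_eye'])
def L(fn,roi,minl):
    g=cv2.cvtColor(cv2.imread(fn),cv2.COLOR_BGR2GRAY); l=cv2.createLineSegmentDetector().detect(g)[0].reshape(-1,4)
    return np.array([a for a in l if np.hypot(a[2]-a[0],a[3]-a[1])>minl and all(roi[0]<=x<=roi[2] for x in a[::2]) and all(roi[1]<=y<=roi[3] for y in a[1::2])])
a=np.radians(-4.93); u=np.array([np.cos(a),np.sin(a)]); v=np.array([-u[1],u[0]]); c0=np.array([.4616,-.0673])
for fn,P,roi in [('pics/w1.png',[.46038,-.08982,.24749,-5.741],(195,45,305,245)),('pics/w14.png',[.467738,.005443,.251547,-5.582],(190,100,320,330))]:
    for l in L(fn,roi,40):
        for z in (.03,.055):
            w=back(l.reshape(2,2),z,K,EE(P))-c0; print(fn[5:8],z,'u',(w@u*1e3).round(1),'v',(w@v*1e3).round(1),end=' | ')
        print()
s=ctrl.observe(); P=pose(); print(P); im=save('wrist','w16'); E=wcam(s)
Mt=down(P[3])[:2,:2]
for l in L('pics/w16.png',(100,0,420,384),50):
    w=back(l.reshape(2,2),P[2]-.012,K,E); d=w[1]-w[0]; an=(np.degrees(np.arctan2(d[1],d[0]))+45)%90-45
    print(l.round(0),round(an,2),((w-P[:2])@Mt*1e3).round(1).tolist())
E
```

```text
w1. 0.03 u [27.  27.1] v [102.9  47.8] | w1. 0.055 u [25.3 25.4] v [99.1 47.6] | 
w1. 0.03 u [-29.3 -30.2] v [ 9.1 62.7] | w1. 0.055 u [-27.3 -28.2] v [11.4 61.6] | 
w1. 0.03 u [27.3 26.7] v [ -57.  -124.7] | w1. 0.055 u [25.6 25. ] v [ -50.3 -113.6] | 
w1. 0.03 u [49.8 49.8] v [ 87.7 -87.5] | w1. 0.055 u [46.6 46.7] v [ 85.  -78.9] | 
w1. 0.03 u [-52. -52.] v [-88.   86.1] | w1. 0.055 u [-48.6 -48.5] v [-79.3  83.5] | 
w1. 0.03 u [ 45.6 -47.7] v [114.2 114. ] | w1. 0.055 u [ 42.7 -44.5] v [109.7 109.5] | 
w1. 0.03 u [46.3 46.4] v [-120.9  112.9] | w1. 0.055 u [43.4 43.4] v [-110.1  108.4] | 
w1. 0.03 u [-48.5 -48.5] v [66.2  4.3] | w1. 0.055 u [-45.3 -45.3] v [64.8  7. ] | 
w1. 0.03 u [-55.8 -56. ] v [ 87.7 -86.1] | w1. 0.055 u [-52.1 -52.2] v [ 85.  -77.6] | 
w1. 0.03 u [-48.5 -48.4] v [-12.8 -74.7] | w1. 0.055 u [-45.2 -45.2] v [ -9.1 -66.9] | 
w1. 0.03 u [-41.1  48.6] v [119.4 119.5] | w1. 0.055 u [-38.3  45.5] v [114.5 114.7] | 
w1. 0.03 u [53.8 53.6] v [-87.6  86.2] | w1. 0.055 u [50.4 50.2] v [-78.9  83.5] | 
w14 0.03 u [27.9 27.9] v [95.  33.8] | w14 0.055 u [26.1 26.1] v [98
[... 925 characters left out ...]
588]
[276. 148. 274. 226.] -5.98 [[47.7, 13.9], [-5.4, 13.1]]
[233. 226. 234. 143.] -6.94 [[-5.4, -14.7], [50.8, -13.0]]
[359. 216. 358. 268.] 0.09 [[2.0, 71.0], [-38.3, 74.7]]
[365. 153. 392.  90.] -22.45 [[44.3, 70.8], [82.5, 82.6]]
[344.  26. 169.  24.] -5.94 [[116.6, 51.1], [117.8, -48.6]]
[361.   1. 359. 171.] -0.05 [[129.4, 59.4], [33.1, 68.1]]
[354. 264. 354. 214.] -0.29 [[-35.2, 71.3], [2.9, 68.0]]
[354. 193. 356.   1.] -0.04 [[17.9, 66.5], [129.4, 56.4]]
[338. 108. 345.  29.] -5.64 [[72.1, 51.5], [115.1, 51.8]]
[325. 246. 339. 108.] -6.45 [[-20.6, 49.8], [72.0, 51.8]]
[174. 139. 180. 227.] -5.93 [[53.1, -50.8], [-6.3, -51.5]]
[282. 287. 286. 338.] 0.62 [[-53.8, 20.4], [-99.7, 25.1]]
```

Emit:
step_arm --deltas '[[[2, -2, 0], [0, 0, -1], -1], [[0, 0, 10], [0, 0, 0], -1], [[0, 0, 15], [0, 0, 0], -1], [[0, 0, 15], [0, 0, 0], -1], [[0, 0, 0], [0, 0, 0], -1]]'

```text
time_s: 67.85
position: [0.4591, -0.0656, 0.1944]
tool_rot: [-0.001, 0.732, 0.681, -0.001]
force: [-0.1, -0.2, -3.0]
opening: 0.0162
grip_force: 88.3
```

Emit:
step_arm --deltas '[[[0, 0, 10], [0, 0, 0], -1], [[0, 0, 10], [0, 0, 0], -1], [[0, 0, 10], [0, 0, 0], -1], [[0, 0, 5], [0, 0, 0], -1], [[0, 0, 0], [0, 0, 0], -1]]'

```text
time_s: 68.47
position: [0.4601, -0.0658, 0.1608]
tool_rot: [-0.0, 0.732, 0.681, -0.0]
force: [-0.2, -0.4, -2.6]
opening: 0.0159
grip_force: 88.4
```

Emit:
step_arm --deltas '[[[0, 0, 0], [0, 0, 0], -1], [[0, 0, 0], [0, 0, 0], -1], [[0, 0, 0], [0, 0, 0], -1], [[0, 0, 0], [0, 0, 0], -1], [[0, 0, 0], [0, 0, 0], -1]]'

```text
time_s: 69.1
position: [0.4604, -0.0658, 0.1613]
tool_rot: [0.0, 0.732, 0.681, 0.0]
force: [-0.4, -0.2, -1.7]
opening: 0.016
grip_force: 88.4
```

```bash
python3 - <<'E'
from h import *
s=ctrl.observe(); print(pose(),s['force'],s['wrist_torque'])
save('side','s17'); print([(np.round(d['centre'],4).tolist(),round(d['confidence'],2)) for d in ctrl.pinpoint('side','cover')[:3]])
E
```

```text
[ 0.4604166  -0.06583386  0.16128047 -4.17868937] [-0.36210789 -0.23056302 -1.67722215] [0.06686338 0.03573722 0.02738257]
[]
```

Emit:
step_arm --deltas '[[[-0.5, 0, 6], [0, 0, 0], -1], [[0, 0, 6], [0, 0, 0], -1], [[0, 0, 4], [0, 0, 0], -1], [[0, 0, 0], [0, 0, 0], -1], [[0, 0, 0], [0, 0, 0], -1]]'

```text
time_s: 69.82
position: [0.4604, -0.0664, 0.1452]
tool_rot: [-0.0, 0.732, 0.681, -0.0]
force: [0.1, 0.1, -2.9]
opening: 0.0162
grip_force: 88.4
```

Emit:
step_arm --deltas '[[[0, 0, 2], [0, 0, 0], -1], [[0, 0, 2], [0, 0, 0], -1], [[0, 0, 2], [0, 0, 0], -1], [[0, 0, 2], [0, 0, 0], -1], [[0, 0, 0], [0, 0, 0], -1]]'

```text
time_s: 70.45
position: [0.4612, -0.0665, 0.1378]
tool_rot: [0.001, 0.732, 0.681, 0.001]
force: [-0.6, -0.6, 4.6]
opening: 0.0162
grip_force: 90.7
```

Emit:
step_arm --deltas '[[[0, 0, 1.5], [0, 0, 0], -1], [[0, 0, 1.5], [0, 0, 0], -1], [[0, 0, 0], [0, 0, 0], -1], [[0, 0, 0], [0, 0, 0], -1], [[0, 0, 0], [0, 0, 0], -1]]'

```text
time_s: 71.08
position: [0.4615, -0.0665, 0.1351]
tool_rot: [0.001, 0.732, 0.681, 0.001]
force: [-0.5, 0.7, 7.2]
opening: 0.016
grip_force: 91.7
```

Emit:
step_arm --deltas '[[[0, 0, 1.5], [0, 0, 0], -1], [[0, 0, 1.5], [0, 0, 0], -1], [[0, 0, 1], [0, 0, 0], -1], [[0, 0, 0], [0, 0, 0], -1], [[0, 0, 0], [0, 0, 0], -1]]'

```text
time_s: 71.7
position: [0.4621, -0.0666, 0.1316]
tool_rot: [0.001, 0.732, 0.681, 0.001]
force: [-0.8, -0.6, 11.8]
opening: 0.016
grip_force: 92.9
```

Emit:
step_arm --deltas '[[[0, 0, 1.5], [0, 0, 0], -1], [[0, 0, 1.5], [0, 0, 0], -1], [[0, 0, 1], [0, 0, 0], -1], [[0, 0, 0], [0, 0, 0], -1], [[0, 0, 0], [0, 0, 0], -1]]'

```text
time_s: 72.32
position: [0.4602, -0.0663, 0.1261]
tool_rot: [-0.0, 0.732, 0.681, -0.0]
force: [-0.3, -0.2, 1.1]
opening: 0.0161
grip_force: 89.7
```

Emit:
step_arm --deltas '[[[0, 0, 1.5], [0, 0, 0], -1], [[0, 0, 1.5], [0, 0, 0], -1], [[0, 0, 1.5], [0, 0, 0], -1], [[0, 0, 0], [0, 0, 0], -1], [[0, 0, 0], [0, 0, 0], -1]]'

```text
time_s: 72.95
position: [0.4601, -0.0663, 0.1215]
tool_rot: [-0.0, 0.732, 0.681, -0.0]
force: [0.3, -1.2, -1.8]
opening: 0.0161
grip_force: 88.9
```

Emit:
step_arm --deltas '[[[0, 0, 1.5], [0, 0, 0], -1], [[0, 0, 1.5], [0, 0, 0], -1], [[0, 0, 1.5], [0, 0, 0], -1], [[0, 0, 0], [0, 0, 0], -1], [[0, 0, 0], [0, 0, 0], -1]]'

```text
time_s: 73.58
position: [0.4607, -0.0664, 0.1174]
tool_rot: [0.0, 0.732, 0.681, 0.0]
force: [2.8, -1.2, 0.8]
opening: 0.0163
grip_force: 89.7
```

Emit:
step_arm --deltas '[[[0, 0, 1.5], [0, 0, 0], -1], [[0, 0, 1.5], [0, 0, 0], -1], [[0, 0, 1], [0, 0, 0], -1], [[0, 0, 0], [0, 0, 0], -1], [[0, 0, 0], [0, 0, 0], -1]]'

```text
time_s: 74.2
position: [0.4617, -0.0665, 0.1165]
tool_rot: [0.001, 0.732, 0.681, 0.001]
force: [-7.8, 1.1, 41.8]
opening: 0.0158
grip_force: 101.1
```

Emit:
step_arm --deltas '[[[0, 0, -3], [0, 0, 0], -1], [[0, 0, -1.5], [0, 0, 0], -1], [[0, 0, -1], [0, 0, 0], -1], [[0, 0, -1], [0, 0, 0], -1], [[0, 0, 0], [0, 0, 0], -1]]'

```text
time_s: 74.82
position: [0.4596, -0.0662, 0.1192]
tool_rot: [-0.001, 0.732, 0.681, -0.001]
force: [0.0, -0.9, -2.5]
opening: 0.016
grip_force: 88.4
```

Emit:
step_arm --deltas '[[[0, 0, -1.5], [0, 0, 0], -1], [[0, 0, -1.5], [0, 0, 0], -1], [[0, 0, 0], [0, 0, 0], -1], [[0, 0, 0], [0, 0, 0], -1], [[0, 0, 0], [0, 0, 0], -1]]'

```text
time_s: 75.45
position: [0.459, -0.0661, 0.1203]
tool_rot: [-0.001, 0.732, 0.681, -0.001]
force: [6.4, -1.6, -34.2]
opening: 0.0149
grip_force: 90.0
```

Emit:
step_arm --deltas '[[[0, 0, 2], [0, 0, 0], -1], [[0, 0, 2], [0, 0, 0], -1], [[0, 0, 1.5], [0, 0, 0], -1], [[0, 0, 1.5], [0, 0, 0], -1], [[0, 0, 0], [0, 0, 0], -1]]'

```text
time_s: 76.08
position: [0.4614, -0.0665, 0.1172]
tool_rot: [0.001, 0.732, 0.681, 0.001]
force: [-3.1, 0.0, 8.9]
opening: 0.015
grip_force: 110.1
```

Emit:
step_arm --deltas '[[[0, 0, 1], [0, 0, 0], -1], [[0, 0, 1], [0, 0, 0], -1], [[0, 0, 0], [0, 0, 0], -1], [[0, 0, -1.5], [0, 0, 0], -1], [[0, 0, 0], [0, 0, 0], -1]]'

```text
time_s: 76.7
position: [0.4614, -0.0665, 0.1171]
tool_rot: [0.001, 0.732, 0.681, 0.001]
force: [-3.5, 0.7, 13.9]
opening: 0.0151
grip_force: 111.1
```

Emit:
step_arm --deltas '[[[0, 0, 0], [0, 0, 0], 1], [[0, 0, 0], [0, 0, 0], 1], [[0, 0, 0], [0, 0, 0], 1], [[0, 0, 0], [0, 0, 0], 1], [[0, 0, -20], [0, 0, 0], 1]]'

```text
time_s: 77.32
position: [0.4591, -0.0661, 0.1343]
tool_rot: [-0.001, 0.732, 0.681, -0.001]
force: [0.6, 0.0, 0.3]
opening: 0.0853
grip_force: 0.0
```

Emit:
step_arm --deltas '[[[0, 0, -40], [0, 0, 0], 1], [[0, 0, -40], [0, 0, 0], 1], [[0, 0, 0], [0, 0, 0], 1], [[0, 0, 0], [0, 0, 0], 1], [[0, 0, 0], [0, 0, 0], 1]]'

```text
time_s: 77.95
position: [0.4594, -0.0662, 0.214]
tool_rot: [-0.001, 0.732, 0.681, -0.001]
force: [0.5, -0.2, -0.3]
opening: 0.0856
grip_force: 0.0
```

```bash
python3 - <<'E'
from h import *
s=ctrl.observe(); print(pose())
save('wrist','w18')
for c,n in [('wrist','cover'),('wrist','cover_grip'),('wrist','handle_grip')]: print([(np.round(d['centre'],4).tolist(),round(d['confidence'],2)) for d in ctrl.pinpoint(c,n)[:3]])
save('side','s18')
for c,n in [('side','cover'),('side','handle_grip')]: print([(np.round(d['centre'],4).tolist(),round(d['confidence'],2)) for d in ctrl.pinpoint(c,n)[:3]])
c=np.array([.668,-.033]); yd=np.array([np.sin(np.radians(24)),np.cos(np.radians(24))])
def b(t,z): p=c+yd*t; return (*p,z,66,-1)
plan([b(-.13,.23),b(-.13,.0937)])
E
```

```text
[ 0.45942946 -0.06617407  0.21397479 -4.17920255]
[([0.6541, -0.0717, 0.1278], 0.71), ([0.4637, -0.0685, 0.0074], 0.67)]
[([0.4579, -0.0662, 0.1347], 0.85)]
[([0.6539, -0.0702, 0.1256], 0.86)]
[([0.4603, -0.0645, 0.0044], 0.71)]
[([0.4652, -0.0632, 0.1357], 0.62), ([0.6522, -0.0761, 0.13], 0.55)]
[[[-9.2,20.1,-1.9],[0,0,-8.8],-1],[[-12.2,18.4,-1.9],[0,0,-8.8],-1],[[-14.9,16.4,-1.9],[0,0,-8.8],-1],[[-17.2,13.9,-1.9],[0,0,-8.8],-1],[[-19.2,11,-1.9],[0,0,-8.8],-1]]
[[[-20.6,8.1,-1.9],[0,0,-8.8],-1],[[-21.6,4.8,-1.9],[0,0,-8.8],-1],[[-22,1.4,-1.9],[0,0,-8.8],-1],[[0,0,34.1],[0,0,0.1],-1],[[-0.1,0,34],[0,0,0.1],-1]]
[[[0,0,34.1],[0,0,0.1],-1],[[0,0,34.1],[0,0,0.1],-1],[[0,0,0],[0,0,0],-1],[[0,0,0],[0,0,0],-1],[[0,0,0],[0,0,0],-1]]
```

Emit:
step_arm --deltas '[[[-9, 20, -2], [0, 0, -8.8], -1], [[-12, 18.5, -2], [0, 0, -8.8], -1], [[-15, 16.5, -2], [0, 0, -8.8], -1], [[-17, 14, -2], [0, 0, -8.8], -1], [[-19, 11, -2], [0, 0, -8.8], -1]]'

```text
time_s: 78.92
position: [0.5577, -0.1194, 0.2251]
tool_rot: [-0.0, 0.422, 0.907, -0.0]
force: [-0.1, 0.2, 0.3]
opening: 0.0002
grip_force: 0.0
```

Emit:
step_arm --deltas '[[[-20.5, 8, -2], [0, 0, -8.8], -1], [[-21.5, 5, -2], [0, 0, -8.8], -1], [[-22, 1.5, -2], [0, 0, -8.8], -1], [[0, 0, 0], [0, 0, 0], -1], [[0, 0, 0], [0, 0, 0], -1]]'

```text
time_s: 79.55
position: [0.6144, -0.1504, 0.2307]
tool_rot: [-0.001, 0.207, 0.978, 0.0]
force: [-0.2, 0.2, 0.2]
opening: -0.0001
grip_force: 0.0
```

```bash
python3 - <<'E'
from h import *
c=np.array([.668,-.033]); yd=np.array([np.sin(np.radians(24)),np.cos(np.radians(24))])
def b(t,z): p=c+yd*t; return (*p,z,66,-1)
print(pose())
plan([b(-.125,.23),b(-.125,.0937,)])
E
```

```text
[ 0.614353   -0.15035392  0.23070909 66.06283618]
[[[-1.3,4,0.7],[0,-0.1,0.1],-1],[[0,0,34.1],[0,0,0],-1],[[0,0,34.1],[0,0,0],-1],[[0,0,34],[0,0,0],-1],[[0.1,0,34.1],[0,0,0],-1]]
```

Emit:
step_arm --deltas '[[[-1, 0, 35], [0, 0, 0], -1], [[0, 0, 35], [0, 0, 0], -1], [[0, 0, 35], [0, 0, 0], -1], [[0, 0, 32], [0, 0, 0], -1], [[0, 0, 0], [0, 0, 0], -1]]'

```text
time_s: 80.18
position: [0.6134, -0.1501, 0.0919]
tool_rot: [-0.003, 0.207, 0.978, 0.0]
force: [0.3, -0.5, 0.7]
opening: -0.0001
grip_force: 0.0
```

Emit:
step_arm --deltas '[[[0, 15, 0], [0, 0, 0], -1], [[0, 15, 0], [0, 0, 0], -1], [[0, 15, 0], [0, 0, 0], -1], [[0, 5, 0], [0, 0, 0], -1], [[0, 5, 0], [0, 0, 0], -1]]'

```text
time_s: 80.8
position: [0.6385, -0.1003, 0.0944]
tool_rot: [0.0, 0.206, 0.979, -0.0]
force: [-0.0, 0.3, 1.2]
opening: 0.0002
grip_force: 0.0
```

Emit:
step_arm --deltas '[[[0, 5, 0], [0, 0, 0], -1], [[0, 5, 0], [0, 0, 0], -1], [[0, 5, 0], [0, 0, 0], -1], [[0, 5, 0], [0, 0, 0], -1], [[0, 5, 0], [0, 0, 0], -1]]'

```text
time_s: 81.42
position: [0.6458, -0.0842, 0.1002]
tool_rot: [-0.001, 0.206, 0.979, -0.005]
force: [-34.9, -27.1, 62.4]
opening: 0.0003
grip_force: 30.2
```

Emit:
step_arm --deltas '[[[0, 5, 0], [0, 0, 0], -1], [[0, 5, 0], [0, 0, 0], -1], [[0, 5, 0], [0, 0, 0], -1], [[0, 5, 0], [0, 0, 0], -1], [[0, 5, 0], [0, 0, 0], -1]]'

```text
time_s: 82.05
position: [0.6584, -0.0543, 0.0936]
tool_rot: [-0.0, 0.206, 0.979, 0.0]
force: [-0.4, -0.3, -0.2]
opening: 0.0003
grip_force: 0.1
```

Emit:
step_arm --deltas '[[[0, 5, 0], [0, 0, 0], -1], [[0, 5, 0], [0, 0, 0], -1], [[0, 5, 0], [0, 0, 0], -1], [[0, 0, 0], [0, 0, 0], -1], [[0, 0, 0], [0, 0, 0], -1]]'

```text
time_s: 82.68
position: [0.6645, -0.0414, 0.0942]
tool_rot: [-0.0, 0.206, 0.979, -0.0]
force: [0.2, 0.4, -0.2]
opening: -0.0001
grip_force: 0.0
```

```bash
python3 - <<'E'
from h import *
s=ctrl.observe(); print(s['position'],s['force'])
save('wrist','w19');save('side','s19')
for c in ['wrist','side']: print([(np.round(d['centre'],4).tolist(),round(d['confidence'],2)) for d in ctrl.pinpoint(c,'handle_grip')[:5]])
E
```

```text
[ 0.66448791 -0.04135292  0.09421885] [ 0.21573797  0.36268221 -0.2468489 ]
[([0.6894, 0.011, 0.1278], 0.95)]
[([0.6893, 0.0071, 0.1288], 0.4)]
```

Emit:
step_arm --deltas '[[[0, -5, -10], [0, 0, 0], -1], [[0, 0, -40], [0, 0, 0], -1], [[0, 0, -40], [0, 0, 0], -1], [[0, 0, -40], [0, 0, 0], -1], [[0, 0, -30], [0, 0, 0], -1]]'

```text
time_s: 83.5
position: [0.6629, -0.0463, 0.2572]
tool_rot: [0.001, 0.206, 0.979, 0.0]
force: [0.3, 0.1, -0.9]
opening: 0.0001
grip_force: 0.0
```

Emit:
step_arm --deltas '[[[40, 0, 0], [0, 0, 0], -1], [[40, 0, 0], [0, 0, 0], -1], [[40, 0, 0], [0, 0, 0], -1], [[40, 0, 0], [0, 0, 0], -1], [[0, 0, 0], [0, 0, 0], -1]]'

```text
time_s: 84.12
position: [0.5139, 0.0191, 0.255]
tool_rot: [-0.0, 0.206, 0.979, 0.0]
force: [0.3, -0.2, 1.1]
opening: -0.0003
grip_force: 0.0
```

```bash
python3 - <<'E'
from h import *
print(pose())
t=save('top','t20');a=save('side','s20')
for c,n in [('top','handle_grip'),('side','handle_grip'),('side','cover'),('top','cover'),('top','pack4')]: print(c,n,[(np.round(d['centre'],4).tolist(),round(d['confidence'],2)) for d in ctrl.pinpoint(c,n)[:4]])
out=np.hstack([cv2.resize(a[100:340,190:390],(400,480)),cv2.resize(t[80:260,80:480],(400,180)) if 0 else cv2.resize(t[80:260,90:430],(400,212)) [:,:]]) if 0 else np.vstack([cv2.resize(t[85:255,90:430],(680,340)),cv2.resize(a[100:260,190:400],(680,260)) if 0 else cv2.resize(a[110:240,180:440],(520,260))[:, :].repeat(1,axis=0) if 0 else cv2.resize(a[110:240,140:480],(680,260))])
cv2.imwrite('pics/fin.png',out[:,:,::-1])
E
```

```text
[5.13860790e-01 1.91187895e-02 2.54996082e-01 6.62779529e+01]
top handle_grip [([0.688, 0.0106, 0.1276], 0.78)]
side handle_grip [([0.6888, 0.0072, 0.1238], 0.56)]
side cover [([0.4635, -0.0644, 0.0023], 0.61)]
top cover [([0.4615, -0.0668, 0.0054], 0.59)]
top pack4 [([0.5225, 0.3971, 0.0081], 0.89), ([0.4348, 0.4061, 0.0026], 0.83)]
```

View pics/fin.png

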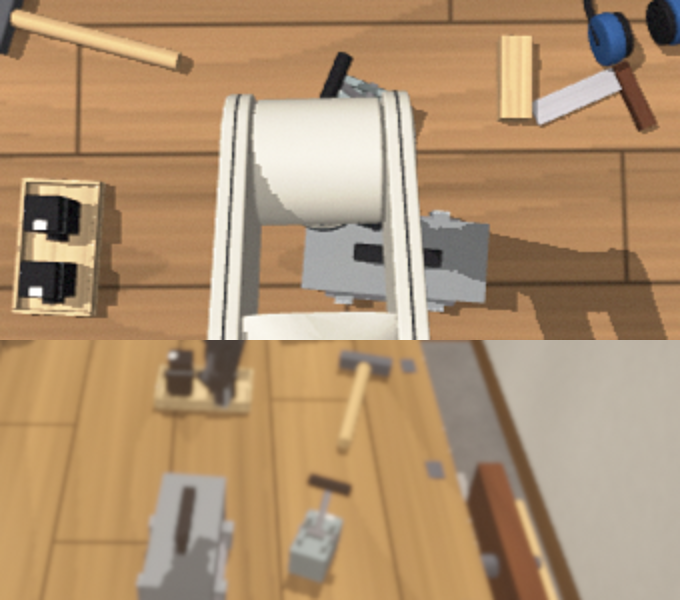

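The picture shows the cover seated level on the dock (top half, about (395,255)). Both charged packs stand in the tray (about (50,215) and (50,280)), the handle leans to ON, and the offcut and try square are where they were.

```bash
python3 -c "
from workcell import ctrl
print(ctrl.job_done())"
```

```text
the job is handed in; nothing more can be done
None
```

The changeover is done and handed in at about 84 s: isolator off, two charged packs stood in the tray, the two flat packs seated in wells 2 and 3, cover clipped home (an upward pull held), isolator on — though a shut finger jammed on the handle for a moment at the last switch-on (about 77 N at the wrist), and the cover peaked at 42 N when pressed, above its stated 10–25 N.

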